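# Load the roller row into the measuring fixture in sequence

### The arm

A 7-joint arm with a two-finger parallel gripper is mounted at the origin on the work surface. World frame = base frame: x ahead of the robot, y to its left, z up, the work surface at z = 0. Lengths are in m, angles in rad, forces in N, time in s.
With the tool pointing down it reaches from about 0.4 to 0.925 m from the base axis. Payload 5.6 kg.
Tool frame: the origin (TCP) lies between the finger pads; the fingertips stand 14 mm ahead of it and the grasp point (between the pads) lies 5 mm behind it (robot.tip_reach is the distance from the TCP to the fingertips, in m); x points along the fingers, z is the direction in which the jaws open and shut, and the axes are right-handed (so a half turn about x gives the same grasp; the last joint's range is limited). The gripper opens to 85 mm and grips with 20 to 120 N. Pads are 22 mm wide; open, the fingers measure 114 mm over their backs; the gripper's body (76 mm by 85 mm) begins 54 mm behind the grasp point. The pads swing forward as they close: fully open they stand 13 mm farther back than shut.
Start: joints at [-1.305, 0.468, -0.012, 1.603, 0.006, 1.071, -0.056], TCP at [0.198, 0.619, 0.245] pointing down, gripper open.
Joint ranges: [-2.53, 2.53], [-0.31, 2.02], [-1.57, 1.55], [0.28, 2.44], [-1.29, 4.43], [0.15, 1.84], [-2.92, 2.92]. Speed limits (rad/s): [2.57, 2.57, 3.14, 3.14, 3.14, 3.14, 3.14].

### API

Orientations are given as a 3x3 rotation matrix whose columns are the frame's x, y, z axes.
In Python, from rig import read_state, viewer, robot gives the robot as it stands.
- The arm moves only by the shell command python3 -m jog 'ROWS'. ROWS is JSON, a list of rows, each a list of 7 numbers: the shift along the tool's x, y, z in mm, then the turn, a rotation vector about the tool's x, y, z in rad, then the opening, from 0 (shut) to 1 (fully open). A call has exactly 8 rows; each row shifts and turns the pose as measured when the row begins, along the tool's axes as they then stand; what a row does not reach is not made up. A row lasts 1/12 s, in which the tool goes at most 41.7 mm and 7.16 degrees, less where a joint would pass 70% of its speed; a pose out of reach is approached as far as the arm can. A call with a gripper value outside its range is refused whole. The fingers move at their own pace and stop on an object; the grip force is fixed at half the most. Time passes only in rows, so rows that do not move let the fingers close, or fill a call up. It gives the time, the measured TCP pose, the force and the opening at its end, in the units of the state.
- read_state(): the state, without advancing time (a new reading comes with each control period).
- viewer.read_camera(name): name is "scene" or "top" or "wrist"; returns the picture (420x560x3 uint8, red, green, blue); there is no depth.
- viewer.get_calibration(name): a dict with "camera_matrix" (3x3 intrinsics, pixels), "view" (4x4, takes a point from world to camera coordinates). Camera axes: x right, y down, z forward; pixel columns grow to the right and rows downward; lengths in m; the calibration is good to about 2 mm. A picture is of the moment at which its call begins: read the wrist's pose just before it. get_calibration takes no time and is no camera call; for the wrist camera it gives the pose at the moment of the call.
- robot.close_job(): hands the job in, once; it reports no verdict.
The state is a dict: "t": time; "qpos": joint angles; "joint_vel": joint speeds; "joint_efforts": joint torques, N m; "tool_pos": TCP position; "tcp_rot": TCP orientation; "wrist_force": force on the tool from outside, world axes, zero at the start; "moment": the same for the moment, N m; "gripper_width": finger opening in m.
Only numpy, scipy, OpenCV 4.12 (cv2) and the standard library are available. Lean on these libraries where they do the work, as an engineer would, in place of code of your own. Each camera call takes 0.05 s, during which the arm holds its last target.

### The job

The four rollers lie in the transport rack in production sequence, the first one next to the rack's red end block. Move them one at a time, starting with that first one, into the Vs of the aluminium measuring fixture in the same sequence, so that the first lies next to the fixture's red end block and no V is skipped. Lower each roller until both shaft ends are seated in their Vs before letting go, do not drop it, and leave the setting ring and the steel block on the pallet where they are.

Things in the scene. Friction and masses are not known exactly. Their poses are not given: they have to be found in the camera images.
- roller_black_mid (a point): centre (on the axis, half-way along) of the black rubber roller, loose, 0.19 to 0.31 kg: sleeve 26 mm thick, 60 mm long, on a 12 mm steel shaft 124 mm long that sticks out 32 mm at each end. x runs along the roller (alike both ways round). It starts in any of the rack's Vs, lying along the rack's x; grasp the sleeve from above, across; 38 mm gap to the next sleeve.
- roller_white_mid (a point): centre (on the axis, half-way along) of the white plastic roller, loose, 0.19 to 0.31 kg: sleeve 26 mm thick, 60 mm long, on a 12 mm steel shaft 124 mm long that sticks out 32 mm at each end. x runs along the roller (alike both ways round). It starts in any of the rack's Vs, lying along the rack's x; grasp the sleeve from above, across; 38 mm gap to the next sleeve.
- roller_blue_mid (a point): centre (on the axis, half-way along) of the blue plastic roller, loose, 0.19 to 0.31 kg: sleeve 26 mm thick, 60 mm long, on a 12 mm steel shaft 124 mm long that sticks out 32 mm at each end. x runs along the roller (alike both ways round). It starts in any of the rack's Vs, lying along the rack's x; grasp the sleeve from above, across; 38 mm gap to the next sleeve.
- roller_yellow_mid (a point): centre (on the axis, half-way along) of the yellow plastic roller, loose, 0.19 to 0.31 kg: sleeve 26 mm thick, 60 mm long, on a 12 mm steel shaft 124 mm long that sticks out 32 mm at each end. x runs along the roller (alike both ways round). It starts in any of the rack's Vs, lying along the rack's x; grasp the sleeve from above, across; 38 mm gap to the next sleeve.
- rack: transport rack, fixed, left or right of the fixture: grey board, green rails, 200 x 330 mm. Origin: on the table under the middle of the row; x across the row, y along it. Two notched rails (12 mm thick) at x = -46 and 46, V notches 32 wide, 16 deep at y = -96, -32, 32, 96; rollers lie along x, shaft ends in the Vs, sleeve between the rails with 10 mm play each way. Rail tops 61 mm, lying roller's axis 53.5 mm above the table.
- fixture: measuring fixture, fixed: aluminium pallet, steel rails, empty at the start, 200 x 330 mm. Origin: on the table under the middle of the row; x across the row, y along it. Two notched rails (12 mm thick) at x = -46 and 46, V notches 32 wide, 16 deep at y = -96, -32, 32, 96; rollers lie along x, shaft ends in the Vs, sleeve between the rails with 10 mm play each way. Rail tops 71 mm, lying roller's axis 63.5 mm above the table.
- rack_red: red end block of the transport rack, fixed between the rails at y = 152 or -152 of the rack (a grey one at the other end), 66 x 16 mm, top 55 mm above the table. Origin: centre of its underside. Counting begins here: from it the Vs are 56, 120, 184 and 248 mm away.
- fixture_red: red end block of the measuring fixture, fixed between the rails at y = 152 or -152 of the fixture (a grey one at the other end), 66 x 16 mm, top 65 mm above the table. Origin: centre of its underside. Counting begins here: from it the Vs are 56, 120, 184 and 248 mm away.
- ring_gauge: bystander, loose: steel setting ring, 42 mm across, 20 mm high, flat on the far strip of the fixture's pallet (x about 99 mm of the fixture; pallet top 20 mm above the table). Origin: centre of its underside. Leave it where it lies.
- steel_block: bystander, loose: dark steel block 30 x 50 x 26 mm on the same far strip of the pallet. Origin: centre of its underside. Leave it where it lies.
Mind the look-alikes: they are no part of the job. What is shaped like the part that bears roller_blue_mid but pink or purple is not meant. Leave any green look-alike of the part that bears roller_black_mid alone.

How it is judged:
On the way, in this order (a step that is already met when the one before it is completed fails the run):
1. the first roller of the rack lies in the first V of the fixture (both counted from the red end blocks); those before it lie in their Vs, those after it still lie in their rack Vs (((horizontal distance between roller_black_mid and fixture_red below 0.068 m and z of roller_black_mid in the frame of fixture between 0.0585 and 0.0685 m and x of roller_black_mid in the frame of fixture between -0.012 and 0.012 m and angle between the x axis of roller_black_mid and the x axis of fixture, either way round below 0.12 rad) or (horizontal distance between roller_black_mid and rack_red above 0.108 m and horizontal distance between roller_black_mid and rack below 0.108 m and z of roller_black_mid in the frame of rack below 0.0585 m)) and ((horizontal distance between roller_white_mid and fixture_red below 0.068 m and z of roller_white_mid in the frame of fixture between 0.0585 and 0.0685 m and x of roller_white_mid in the frame of fixture between -0.012 and 0.012 m and angle between the x axis of roller_white_mid and the x axis of fixture, either way round below 0.12 rad) or (horizontal distance between roller_white_mid and rack_red above 0.108 m and horizontal distance between roller_white_mid and rack below 0.108 m and z of roller_white_mid in the frame of rack below 0.0585 m)) and ((horizontal distance between roller_blue_mid and fixture_red below 0.068 m and z of roller_blue_mid in the frame of fixture between 0.0585 and 0.0685 m and x of roller_blue_mid in the frame of fixture between -0.012 and 0.012 m and angle between the x axis of roller_blue_mid and the x axis of fixture, either way round below 0.12 rad) or (horizontal distance between roller_blue_mid and rack_red above 0.108 m and horizontal distance between roller_blue_mid and rack below 0.108 m and z of roller_blue_mid in the frame of rack below 0.0585 m)) and ((horizontal distance between roller_yellow_mid and fixture_red below 0.068 m and z of roller_yellow_mid in the frame of fixture between 0.0585 and 0.0685 m and x of roller_yellow_mid in the frame of fixture between -0.012 and 0.012 m and angle between the x axis of roller_yellow_mid and the x axis of fixture, either way round below 0.12 rad) or (horizontal distance between roller_yellow_mid and rack_red above 0.108 m and horizontal distance between roller_yellow_mid and rack below 0.108 m and z of roller_yellow_mid in the frame of rack below 0.0585 m))), for 0.2 s.
2. the second roller of the rack lies in the second V of the fixture (both counted from the red end blocks); those before it lie in their Vs, those after it still lie in their rack Vs (((horizontal distance between roller_black_mid and fixture_red below 0.132 m and z of roller_black_mid in the frame of fixture between 0.0585 and 0.0685 m and x of roller_black_mid in the frame of fixture between -0.012 and 0.012 m and angle between the x axis of roller_black_mid and the x axis of fixture, either way round below 0.12 rad) or (horizontal distance between roller_black_mid and rack_red above 0.172 m and horizontal distance between roller_black_mid and rack below 0.108 m and z of roller_black_mid in the frame of rack below 0.0585 m)) and ((horizontal distance between roller_white_mid and fixture_red below 0.132 m and z of roller_white_mid in the frame of fixture between 0.0585 and 0.0685 m and x of roller_white_mid in the frame of fixture between -0.012 and 0.012 m and angle between the x axis of roller_white_mid and the x axis of fixture, either way round below 0.12 rad) or (horizontal distance between roller_white_mid and rack_red above 0.172 m and horizontal distance between roller_white_mid and rack below 0.108 m and z of roller_white_mid in the frame of rack below 0.0585 m)) and ((horizontal distance between roller_blue_mid and fixture_red below 0.132 m and z of roller_blue_mid in the frame of fixture between 0.0585 and 0.0685 m and x of roller_blue_mid in the frame of fixture between -0.012 and 0.012 m and angle between the x axis of roller_blue_mid and the x axis of fixture, either way round below 0.12 rad) or (horizontal distance between roller_blue_mid and rack_red above 0.172 m and horizontal distance between roller_blue_mid and rack below 0.108 m and z of roller_blue_mid in the frame of rack below 0.0585 m)) and ((horizontal distance between roller_yellow_mid and fixture_red below 0.132 m and z of roller_yellow_mid in the frame of fixture between 0.0585 and 0.0685 m and x of roller_yellow_mid in the frame of fixture between -0.012 and 0.012 m and angle between the x axis of roller_yellow_mid and the x axis of fixture, either way round below 0.12 rad) or (horizontal distance between roller_yellow_mid and rack_red above 0.172 m and horizontal distance between roller_yellow_mid and rack below 0.108 m and z of roller_yellow_mid in the frame of rack below 0.0585 m))), for 0.2 s.
3. the third roller of the rack lies in the third V of the fixture (both counted from the red end blocks); those before it lie in their Vs, those after it still lie in their rack Vs (((horizontal distance between roller_black_mid and fixture_red below 0.196 m and z of roller_black_mid in the frame of fixture between 0.0585 and 0.0685 m and x of roller_black_mid in the frame of fixture between -0.012 and 0.012 m and angle between the x axis of roller_black_mid and the x axis of fixture, either way round below 0.12 rad) or (horizontal distance between roller_black_mid and rack_red above 0.236 m and horizontal distance between roller_black_mid and rack below 0.108 m and z of roller_black_mid in the frame of rack below 0.0585 m)) and ((horizontal distance between roller_white_mid and fixture_red below 0.196 m and z of roller_white_mid in the frame of fixture between 0.0585 and 0.0685 m and x of roller_white_mid in the frame of fixture between -0.012 and 0.012 m and angle between the x axis of roller_white_mid and the x axis of fixture, either way round below 0.12 rad) or (horizontal distance between roller_white_mid and rack_red above 0.236 m and horizontal distance between roller_white_mid and rack below 0.108 m and z of roller_white_mid in the frame of rack below 0.0585 m)) and ((horizontal distance between roller_blue_mid and fixture_red below 0.196 m and z of roller_blue_mid in the frame of fixture between 0.0585 and 0.0685 m and x of roller_blue_mid in the frame of fixture between -0.012 and 0.012 m and angle between the x axis of roller_blue_mid and the x axis of fixture, either way round below 0.12 rad) or (horizontal distance between roller_blue_mid and rack_red above 0.236 m and horizontal distance between roller_blue_mid and rack below 0.108 m and z of roller_blue_mid in the frame of rack below 0.0585 m)) and ((horizontal distance between roller_yellow_mid and fixture_red below 0.196 m and z of roller_yellow_mid in the frame of fixture between 0.0585 and 0.0685 m and x of roller_yellow_mid in the frame of fixture between -0.012 and 0.012 m and angle between the x axis of roller_yellow_mid and the x axis of fixture, either way round below 0.12 rad) or (horizontal distance between roller_yellow_mid and rack_red above 0.236 m and horizontal distance between roller_yellow_mid and rack below 0.108 m and z of roller_yellow_mid in the frame of rack below 0.0585 m))), for 0.2 s.
At the end, for the whole second after the job is handed in: All four rollers lie at rest, released, one in each V of the fixture, in the rack's sequence: seated to within 5 mm in height, centred between the rails within 12 mm, square to them within 0.12 rad (horizontal distance between each of roller_black_mid, roller_white_mid, roller_blue_mid, roller_yellow_mid and fixture_red below 0.26 m and z of roller_black_mid in the frame of fixture between 0.0585 and 0.0685 m and x of roller_black_mid in the frame of fixture between -0.012 and 0.012 m and angle between the x axis of each of roller_black_mid, roller_white_mid, roller_blue_mid, roller_yellow_mid and the x axis of fixture, either way round below 0.12 rad and z of roller_white_mid in the frame of fixture between 0.0585 and 0.0685 m and x of roller_white_mid in the frame of fixture between -0.012 and 0.012 m and z of roller_blue_mid in the frame of fixture between 0.0585 and 0.0685 m and x of roller_blue_mid in the frame of fixture between -0.012 and 0.012 m and z of roller_yellow_mid in the frame of fixture between 0.0585 and 0.0685 m and x of roller_yellow_mid in the frame of fixture between -0.012 and 0.012 m and linear speed of each of roller_black, roller_white, roller_blue, roller_yellow below 0.02 m/s and angular speed of each of roller_black, roller_white, roller_blue, roller_yellow below 0.3 rad/s); the robot touches nothing.
It fails at once if a roller is dropped (moves faster than 0.5 m/s, a fall of about 13 mm, with the fingers off it) ((linear speed of roller_black above 0.5 m/s and contact force between the fingers and roller_black below 0.05 N) or (linear speed of roller_white above 0.5 m/s and contact force between the fingers and roller_white below 0.05 N) or (linear speed of roller_blue above 0.5 m/s and contact force between the fingers and roller_blue below 0.05 N) or (linear speed of roller_yellow above 0.5 m/s and contact force between the fingers and roller_yellow below 0.05 N)).
It fails at once if the setting ring or the steel block is moved by more than 15 mm (distance of any of ring_gauge, steel_block from where it was at the start of the episode above 0.015 m).
It also fails if it takes over 106 s, if anything falls off the work surface, if the arm or the gripper's body presses on something with over 40 N, if the wrist force passes 120 N, or if a joint passes its speed limit or range.

## Working session

There is one attempt and no reset: what is moved stays moved. The work goes in short steps, Python scripts to look and compute and a shell command to move; the robot and the scene stay as the last step left them, time stands still between calls to the robot, and variables do not carry over. Pictures are saved under pics/ and viewed, and the job is handed in when it is done.

```bash
mkdir -p pics; ls
python3 - <<'E'
from rig import read_state, viewer, robot
import cv2
s=read_state(); print(s)
for n in("scene","top","wrist"):
    c=viewer.get_calibration(n); print(n,c["camera_matrix"],c["view"])
    cv2.imwrite(f"pics/{n}0.png",viewer.read_camera(n)[:,:,::-1])
E
```

```text
pics
{'t': 0.0, 'qpos': array([-1.30500198,  0.46839703, -0.01158883,  1.60363567,  0.00600906,
        1.07138175, -0.05631946]), 'joint_vel': array([-0.00076916, -0.00144987,  0.00026954, -0.00035034,  0.00042781,
        0.00063383,  0.00046988]), 'joint_efforts': array([-7.86645323e-04, -5.32373178e+01,  2.11699738e-02, -2.51300776e+01,
        1.13326518e-02,  7.68462749e-03, -3.54521404e-06]), 'tool_pos': array([0.19745334, 0.61872275, 0.24432042]), 'tcp_rot': array([[-4.09619631e-04, -9.52672890e-01,  3.03997036e-01],
       [-1.74009542e-03,  3.03997280e-01,  9.52671310e-01],
       [-9.99998402e-01, -1.38750978e-04, -1.78226498e-03]]), 'wrist_force': array([ 0.23938439,  0.6707466 , -0.47381182]), 'moment': array([ 0.04831292, -0.01443906, -0.01017093]), 'gripper_width': 0.08545494691683116}
scene [[546.21327543   0.         270.81062099]
 [  0.         546.21327543 206.81698669]
 [  0.           0.           1.        ]] [[-0.83757722  0.54601779  0.01813755  0.47712279]
 [ 0.31037071  0.50289752 -0.80669952 -0.12637875]
 [-0.44959362 -0.67004378 -0.59068344  1.45844116]
 [ 0.          0.          0.          1.        ]]
top [[395.52324943   0.         284.10723566]
 [  0.         395.52324943 201.19784567]
 [  0.           0.           1.        ]] [[ 0.0228152  -0.99967165  0.01166479 -0.02921523]
 [-0.99671569 -0.02365147 -0.07744954  0.57536868]
 [ 0.0777     -0.00985945 -0.99692803  0.87527669]
 [ 0.          0.          0.          1.        ]]
wrist [[290.97708987   0.         286.43501476]
 [  0.         290.97708987 206.286121  ]
 [  0.           0.           1.        ]] [[ 0.30430996  0.95257188 -0.0015009  -0.64855873]
 [ 0.91380759 -0.29148063  0.28283341 -0.03699014]
 [ 0.26898167 -0.08744055 -0.95916787  0.37866761]
 [ 0.          0.          0.          1.        ]]
```

View pics/top0.png

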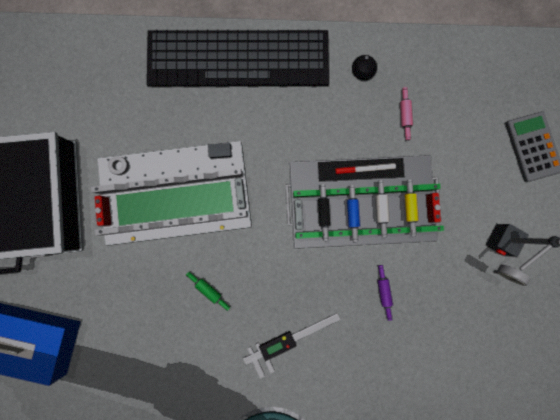

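View pics/scene0.png

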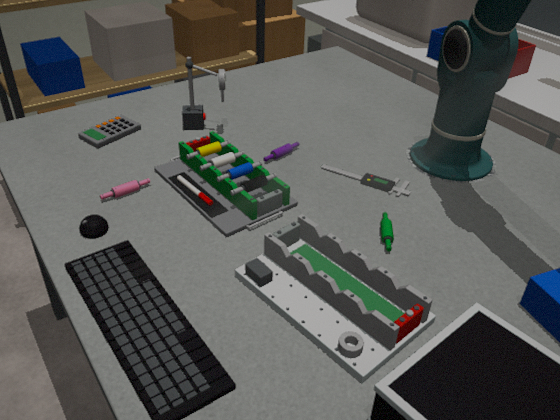

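View pics/wrist0.png

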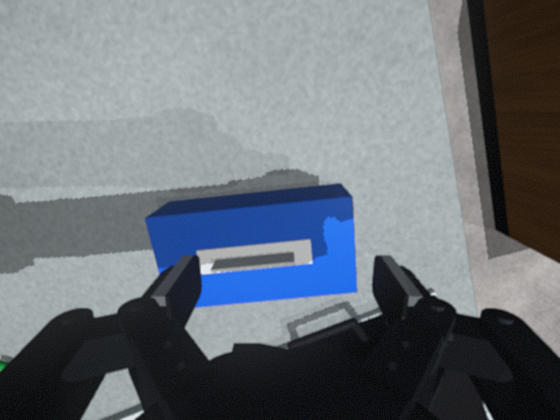

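The top picture shows the rack on the right, with its red block at about (434,208). From red, the rollers are yellow (412,208), white (383,208), blue (353,213) and black (323,213). The fixture is on the left, with its red block at about (102,211). Look-alikes to leave alone are pink (406,113), purple (386,292) and green (208,290), all lying loose on the table. I'll confirm with an enlarged crop.

Run:
```python
import cv2,numpy as np
im=cv2.imread("pics/top0.png")
a=cv2.resize(im[150:255,280:450],(765,472),interpolation=cv2.INTER_CUBIC);cv2.imwrite("pics/c1.png",a)
a=cv2.resize(im[135:250,85:260],(787,517),interpolation=cv2.INTER_CUBIC);cv2.imwrite("pics/c2.png",a)
```

```text
(no output)
```

View pics/c1.png

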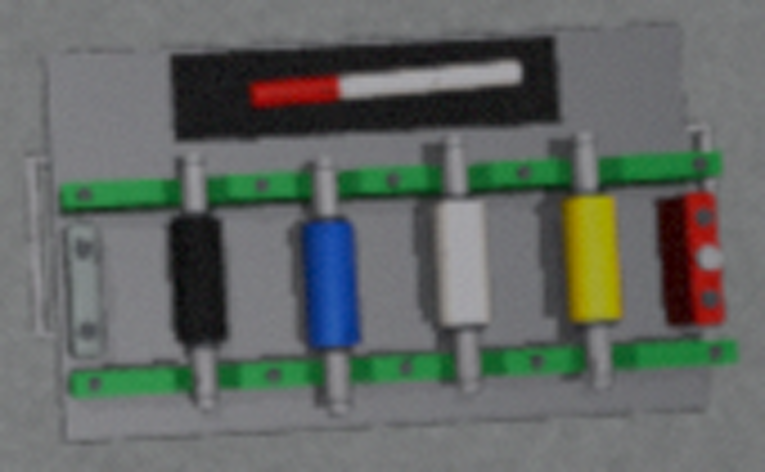

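View pics/c2.png

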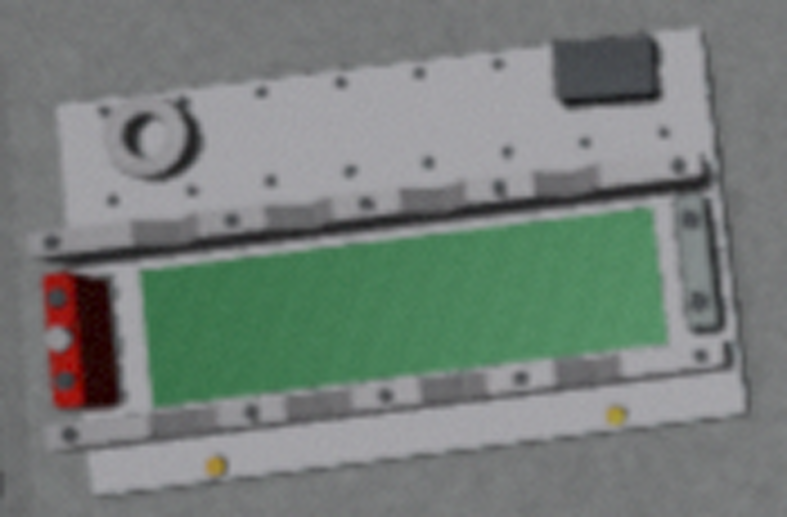

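The crop confirms the order from red: yellow, white, blue, black. The ten rail bolts on each fixture should be at y = 0, ±64 and ±152, so I'll fit both poses from them.

```bash
cat > h.py <<'E'
import numpy as np
from scipy.optimize import least_squares
from rig import read_state, viewer
def proj(P,c):
    P=np.atleast_2d(P);q=P@c["view"][:3,:3].T+c["view"][:3,3];p=q@np.asarray(c["camera_matrix"]).T
    return p[:,:2]/p[:,2:]
def unproj(uv,z,c):
    uv=np.atleast_2d(uv);d=np.c_[uv,np.ones(len(uv))]@np.linalg.inv(c["camera_matrix"]).T
    R=np.array(c["view"])[:3,:3];t=np.array(c["view"])[:3,3];o=-R.T@t;d=d@R
    return o+d*((z-o[2])/d[:,2])[:,None]
def M(p): # x,y,yaw
    c,s=np.cos(p[2]),np.sin(p[2]);return np.array([[c,-s,p[0]],[s,c,p[1]]])
def fitpose(w,m):
    f=lambda p:((np.c_[m,np.ones(len(m))]@M(p).T)-w).ravel()
    r=least_squares(f,[w[:,0].mean(),w[:,1].mean(),0]);return r.x,r.fun.reshape(-1,2)
E
python3 - <<'E'
from h import *
c=viewer.get_calibration("top")
ys=[152,64,0,-64,-152]
m=np.array([[46,y] for y in ys]+[[-46,y] for y in ys])/1e3
for off,pts,z,n in(((280,150),[(83,194),(262,185),(392,179),(522,172),(701,163),(95,383),(273,375),(405,366),(535,361),(714,352)],.061,"rack"),
  ((85,135),[(52,242),(232,219),(366,203),(499,187),(678,166),(69,434),(252,412),(386,395),(520,378),(700,355)],.071,"fix")):
    uv=(np.array(pts)+.5)/4.497-.5+off
    w=unproj(uv,z,c)[:,:2]
    p,r=fitpose(w,m); print(n,p.round(4),(abs(r).max(0)*1e3).round(1))
    for y in(96,32,-32,-96): print(y,(M(p)@[0,y/1e3,1]).round(4))
    if n=="rack":
        ends=[((192,158),(206,403)),((322,162),(338,408)),((453,142),(468,386)),((582,137),(599,384))]
        for a,b in ends:
            q=unproj((np.array([a,b])+.5)/4.497-.5+off,.0535,c)[:,:2];q=q.mean(0)
            print("roller",q.round(4))
E
```

```text
rack [ 0.5575 -0.1987  0.0734] [0.9 2.5]
96 [ 0.5505 -0.103 ]
32 [ 0.5552 -0.1668]
-32 [ 0.5599 -0.2306]
-96 [ 0.5646 -0.2945]
roller [ 0.5522 -0.103 ]
roller [ 0.5515 -0.1669]
roller [ 0.5632 -0.2307]
roller [ 0.5664 -0.2943]
fix [0.5666 0.2326 0.1477] [0.7 2.3]
96 [0.5525 0.3275]
32 [0.5619 0.2642]
-32 [0.5713 0.2009]
-96 [0.5807 0.1376]
```

```bash
cat > d.py <<'E'
import sys
from h import *
RY,FY=.0734,.1477
def show(x,y,z,yaw):
    s=read_state();R=s["tcp_rot"];
    Zt=np.array([-np.sin(yaw),np.cos(yaw),0]);X=np.array([0,0,-1.]);T=np.c_[X,np.cross(Zt,X),Zt]
    from scipy.spatial.transform import Rotation as Ro
    rv=Ro.from_matrix(R.T@T).as_rotvec()
    d=np.array([x,y,z])-s["tool_pos"]
    print("t %.2f pos %s q7 %.2f w %.1f F %s"%(s["t"],(s["tool_pos"]*1e3).round(1),s["qpos"][6],s["gripper_width"]*1e3,s["wrist_force"].round(1)))
    print("now-frame mm",(R.T@d*1e3).round(1),"target-frame mm",(T.T@d*1e3).round(1),"rotvec",rv.round(3))
a=list(map(float,sys.argv[1:5]));show(*a)
E
python3 d.py .5664 -.2943 .20 .0734
```

```text
t 0.15 pos [197.5 618.9 244.6] q7 -0.06 w 85.5 F [ 0.4  0.8 -0.7]
now-frame mm [  45.6 -629.1 -757.8] target-frame mm [  44.6 -301.  -937.8] rotvec [-0.382 -0.001 -0.   ]
```

```bash
python3 -m jog '[[0,-35,-20,-0.12,0,0,0.55],[0,-35,-20,-0.12,0,0,0.55],[0,-35,-20,-0.12,0,0,0.55],[0,-35,-20,0,0,0,0.55],[0,-35,-20,0,0,0,0.55],[0,-35,-20,0,0,0,0.55],[0,-35,-20,0,0,0,0.55],[0,-35,-20,0,0,0,0.55]]'; python3 d.py .5664 -.2943 .20 .0734
```

```text
t: 0.82
tool_pos: [0.465, 0.4533, 0.2402]
tcp_rot: [[-0.009, -0.997, -0.082], [-0.002, -0.082, 0.997], [-1.0, 0.009, -0.001]]
wrist_force: [-0.0, 0.3, -0.6]
gripper_width: 0.0465
t 0.82 pos [465.  453.3 240.2] q7 0.83 w 46.5 F [-0.   0.3 -0.6]
now-frame mm [  40.5  -40.2 -753.4] target-frame mm [  40.2  -46.3 -753.1] rotvec [ 0.009 -0.001 -0.009]
```

```bash
python3 -m jog '[[2,-2,-40,0,0,0,0.55],[2,-2,-40,0,0,0,0.55],[2,-2,-40,0,0,0,0.55],[2,-2,-40,0,0,0,0.55],[2,-2,-40,0,0,0,0.55],[2,-2,-40,0,0,0,0.55],[2,-2,-40,0,0,0,0.55],[2,-2,-40,0,0,0,0.55]]';python3 -m jog '[[2,-2,-40,0,0,0,0.55],[2,-2,-40,0,0,0,0.55],[2,-2,-40,0,0,0,0.55],[2,-2,-40,0,0,0,0.55],[2,-2,-40,0,0,0,0.55],[2,-2,-40,0,0,0,0.55],[2,-2,-40,0,0,0,0.55],[2,-2,-40,0,0,0,0.55]]'; python3 d.py .5664 -.2943 .20 .0734
```

```text
t: 1.48
tool_pos: [0.5128, 0.125, 0.2199]
tcp_rot: [[-0.008, -0.997, -0.078], [-0.002, -0.078, 0.997], [-1.0, 0.008, -0.002]]
wrist_force: [1.5, -0.3, 0.1]
gripper_width: 0.0472
t: 2.15
tool_pos: [0.5513, -0.2057, 0.2035]
tcp_rot: [[-0.009, -0.997, -0.079], [-0.001, -0.079, 0.997], [-1.0, 0.009, -0.001]]
wrist_force: [1.1, 0.0, 0.7]
gripper_width: 0.0469
t 2.15 pos [ 551.3 -205.7  203.5] q7 2.05 w 46.9 F [1.1 0.  0.7]
now-frame mm [  3.5  -8.1 -89.5] target-frame mm [  3.5  -8.6 -89.5] rotvec [ 0.006 -0.001 -0.009]
```

```bash
python3 -m jog '[[0,-2,-25,0.006,0,-0.009,0.55],[0,-2,-25,0,0,0,0.55],[0,-2,-20,0,0,0,0.55],[0,-2,-15,0,0,0,0.55],[0,0,-4,0,0,0,0.55],[0,0,0,0,0,0,0.55],[0,0,0,0,0,0,0.55],[0,0,0,0,0,0,0.55]]'; python3 d.py .5664 -.2943 .20 .0734
python3 - <<'E'
from rig import *
import cv2
from h import *
c=viewer.get_calibration("wrist");im=viewer.read_camera("wrist");cv2.imwrite("pics/w1.png",im[:,:,::-1])
print(proj([[.5664,-.2943,.0535],[.5632,-.2307,.0535]],c))
E
```

```text
t: 2.82
tool_pos: [0.5611, -0.3098, 0.2005]
tcp_rot: [[-0.005, -0.998, -0.057], [-0.004, -0.057, 0.998], [-1.0, 0.005, -0.004]]
wrist_force: [-0.5, 0.4, 0.7]
gripper_width: 0.0466
t 2.82 pos [ 561.1 -309.8  200.5] q7 2.20 w 46.6 F [-0.5  0.4  0.7]
now-frame mm [ 0.4 -6.1 15.2] target-frame mm [ 0.5 -6.4 15.1] rotvec [-0.016 -0.004 -0.005]
[[303.18678136 203.75984319]
 [367.96326928 204.25249043]]
```

View pics/w1.png

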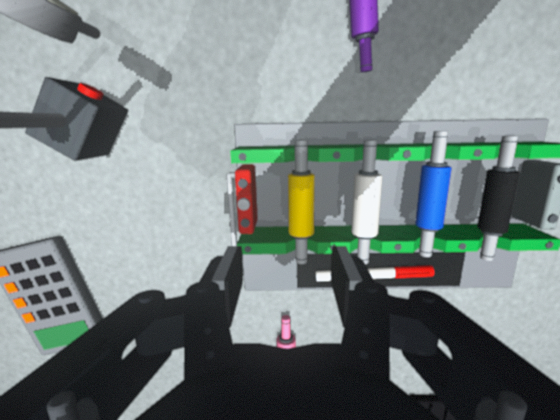

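Wrist picture: yellow is at (301,204) and white at (367,204), both within 2 px of my prediction. The red block is at (245,200). I'll refine from the shaft ends in this view.

```bash
python3 - <<'E'
import cv2
im=cv2.imread("pics/w1.png");cv2.imwrite("pics/w1c.png",cv2.resize(im[120:275,225:425],(800,620)[:1]+(600,),interpolation=cv2.INTER_CUBIC))
E
python3 d.py .5664 -.2950 .15 .0734
```

```text
t 2.87 pos [ 561.3 -309.3  200.5] q7 2.20 w 47.1 F [ 0.2  1.1 -0.7]
now-frame mm [50.4 -6.2 14.2] target-frame mm [50.5 -6.2 13.9] rotvec [-0.015 -0.004 -0.005]
```

View pics/w1c.png

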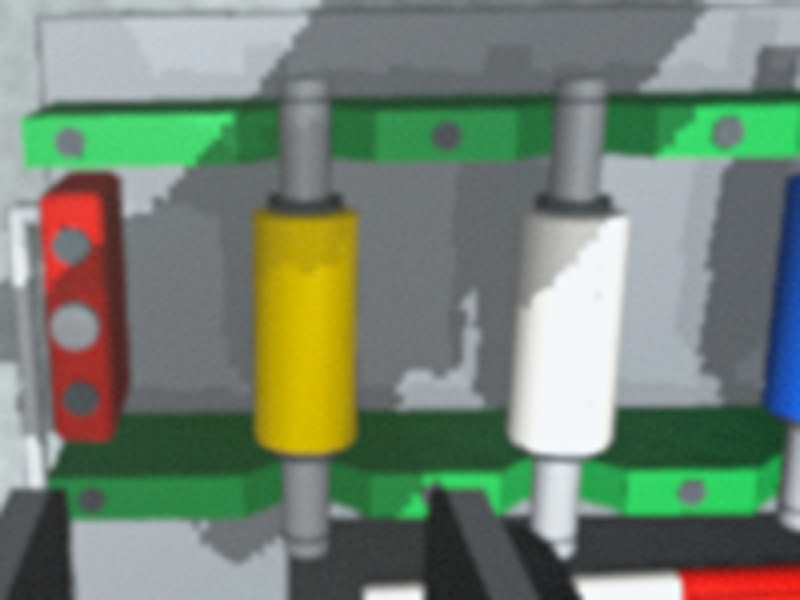

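Run:
```python
from h import *
c=viewer.get_calibration("wrist")
def o(p): return ((p[0]+.5)/4-.5+225,(p[1]+.5)/3.871-.5+120)
for n,pts,z in(("Y ends",[(306,82),(307,553)],.0535),("W ends",[(581,82),(555,553)],.0535),("Y sleeve",[(305,212),(305,452)],.0535),("bolts",[(70,142),(446,134),(727,132),(92,499),(691,491)],.061)):
    w=unproj([o(p) for p in pts],z,c)[:,:2];print(n,w.round(4).tolist(),w.mean(0).round(4))
    if n=="bolts":
        for sg in(1,):
            m=np.array([[-46,-152],[-46,-64],[-46,0],[46,-152],[46,0]])/1e3;p,r=fitpose(w,m);print(p.round(4),(r*1e3).round(1).tolist())
            for y in(96,32,-32,-96): print(y,(M(p)@[0,y/1e3,1]).round(4))
```

```text
Y ends [[0.5063, -0.3002], [0.6302, -0.291]] [ 0.5682 -0.2956]
W ends [[0.5026, -0.2367], [0.6263, -0.2264]] [ 0.5645 -0.2315]
Y sleeve [[0.5376, -0.2981], [0.601, -0.2936]] [ 0.5693 -0.2959]
bolts [[0.5228, -0.3534], [0.516, -0.2678], [0.5118, -0.204], [0.6142, -0.3465], [0.6031, -0.1973]] [ 0.5536 -0.2738]
[ 0.5572 -0.1997  0.0756] [[-0.0, -1.4], [0.2, 0.8], [-0.5, 0.9], [0.3, -1.3], [-0.0, 1.0]]
96 [ 0.5499 -0.104 ]
32 [ 0.5548 -0.1678]
-32 [ 0.5596 -0.2316]
-96 [ 0.5644 -0.2954]
```

```bash
python3 -m jog '[[10,-3,7,-0.015,-0.004,-0.005,0.55],[12,-3,6,0,0,0,0.55],[12,0,0,0,0,0,0.55],[10,0,0,0,0,0,0.55],[4,0,0,0,0,0,0.55],[0,0,0,0,0,0,0.55],[0,0,0,0,0,0,0.55],[0,0,0,0,0,0,0.55]]'; python3 d.py .5675 -.2954 .049 .0756
```

```text
t: 3.53
tool_pos: [0.5673, -0.2877, 0.1455]
tcp_rot: [[-0.003, -0.997, -0.083], [0.005, -0.083, 0.997], [-1.0, 0.002, 0.005]]
wrist_force: [-0.2, -0.2, 0.1]
gripper_width: 0.0469
t 3.53 pos [ 567.3 -287.7  145.5] q7 2.21 w 46.9 F [-0.2 -0.2  0.1]
now-frame mm [96.4  0.2 -8.2] target-frame mm [96.5  0.4 -7.7] rotvec [ 0.007  0.005 -0.002]
```

```bash
python3 -m jog '[[8,0,-3,0.007,0.005,0,0.55],[8,0,-2,0,0,0,0.55],[8,0,-1,0,0,0,0.55],[8,0,0,0,0,0,0.55],[6,0,0,0,0,0,0.55],[4,0,0,0,0,0,0.55],[0,0,0,0,0,0,0.55],[0,0,0,0,0,0,0.55]]'; python3 d.py .5675 -.2954 .049 .0756
```

```text
t: 4.2
tool_pos: [0.5676, -0.2961, 0.0994]
tcp_rot: [[-0.001, -0.997, -0.073], [-0.002, -0.073, 0.997], [-1.0, 0.001, -0.002]]
wrist_force: [-0.6, 0.0, -0.2]
gripper_width: 0.0469
t 4.20 pos [ 567.6 -296.1   99.4] q7 2.22 w 46.9 F [-0.6  0.  -0.2]
now-frame mm [50.4  0.   0.8] target-frame mm [50.4  0.1  0.7] rotvec [-0.003 -0.002 -0.001]
```

Well centred, so descend.

```bash
python3 -m jog '[[8,0,0,0,0,0,0.55],[10,0,0,0,0,0,0.55],[10,0,0,0,0,0,0.55],[8,0,0,0,0,0,0.55],[6,0,0,0,0,0,0.55],[3,0,0,0,0,0,0.55],[0,0,0,0,0,0,0.55],[0,0,0,0,0,0,0.55]]'; python3 d.py .5675 -.2954 .049 .0756
```

```text
t: 4.87
tool_pos: [0.5677, -0.2958, 0.0491]
tcp_rot: [[-0.001, -0.997, -0.073], [-0.002, -0.073, 0.997], [-1.0, 0.001, -0.002]]
wrist_force: [0.6, -0.1, 0.1]
gripper_width: 0.0475
t 4.87 pos [ 567.7 -295.8   49.1] q7 2.23 w 47.5 F [ 0.6 -0.1  0.1]
now-frame mm [0.1 0.1 0.4] target-frame mm [0.1 0.1 0.4] rotvec [-0.002 -0.002 -0.001]
```

```bash
python3 -m jog '[[0,0,0,0,0,0,0.3],[0,0,0,0,0,0,0.2],[0,0,0,0,0,0,0.1],[0,0,0,0,0,0,0],[0,0,0,0,0,0,0],[0,0,0,0,0,0,0],[0,0,0,0,0,0,0],[0,0,0,0,0,0,0]]'; python3 d.py .5675 -.2954 .15 .0756
python3 - <<'E'
from rig import *
import cv2
cv2.imwrite("pics/w2.png",viewer.read_camera("wrist")[:,:,::-1])
E
```

```text
t: 5.53
tool_pos: [0.5677, -0.2958, 0.0498]
tcp_rot: [[-0.001, -0.997, -0.073], [-0.002, -0.073, 0.997], [-1.0, 0.001, -0.002]]
wrist_force: [0.4, -0.1, -1.9]
gripper_width: 0.0241
t 5.53 pos [ 567.7 -295.8   49.8] q7 2.23 w 24.1 F [ 0.4 -0.1 -1.9]
now-frame mm [-100.2    0.3    0.2] target-frame mm [-100.2    0.2    0.4] rotvec [-0.002 -0.002 -0.001]
```

View pics/w2.png

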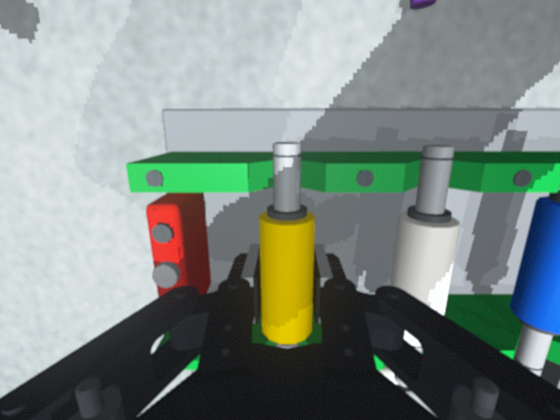

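Yellow is gripped at (287,270), with the pads on the sleeve and a width of 24 mm. Lift.

```bash
python3 -m jog '[[-6,0,0,0,0,0,0],[-12,0,0,0,0,0,0],[-18,0,0,0,0,0,0],[-20,0,0,0,0,0,0],[-20,0,0,0,0,0,0],[-15,0,0,0,0,0,0],[-8,0,5,0,0,0,0],[-2,0,15,0,0,0,0]]'; python3 d.py .5525 .3275 .15 .1477
```

```text
t: 6.25
tool_pos: [0.5649, -0.2785, 0.1596]
tcp_rot: [[-0.001, -0.998, -0.068], [-0.004, -0.068, 0.998], [-1.0, 0.001, -0.004]]
wrist_force: [0.1, -0.9, -2.1]
gripper_width: 0.0242
t 6.25 pos [ 564.9 -278.5  159.6] q7 2.17 w 24.2 F [ 0.1 -0.9 -2.1]
now-frame mm [  7.2 -28.8 605.4] target-frame mm [  9.6 -76.9 601.2] rotvec [-0.08  -0.004 -0.002]
```

```bash
python3 -m jog '[[0,-3,25,-0.02,0,0,0],[0,-4,38,-0.02,0,0,0],[0,-5,40,-0.02,0,0,0],[0,-5,40,-0.02,0,0,0],[0,-5,40,0,0,0,0],[0,-5,40,0,0,0,0],[0,-5,40,0,0,0,0],[0,-5,40,0,0,0,0]]';  python3 d.py .5525 .3275 .15 .1477
```

```text
t: 6.92
tool_pos: [0.5576, 0.033, 0.1583]
tcp_rot: [[-0.003, -0.99, -0.141], [-0.006, -0.141, 0.99], [-1.0, 0.003, -0.005]]
wrist_force: [2.0, -0.1, -2.5]
gripper_width: 0.0243
t 6.92 pos [557.6  33.  158.3] q7 1.67 w 24.3 F [ 2.  -0.1 -2.5]
now-frame mm [  6.7 -36.5 292.3] target-frame mm [  8.3 -38.3 292.1] rotvec [-0.006 -0.005 -0.003]
```

```bash
python3 -m jog '[[0,-4,40,0,0,0,0],[0,-4,40,0,0,0,0],[0,-4,40,0,0,0,0],[0,-4,35,0,0,0,0],[0,-2,25,0,0,0,0],[0,-2,15,0,0,0,0],[0,0,8,0,0,0,0],[0,0,0,0,0,0,0]]';  python3 d.py .5525 .3275 .15 .1477
```

```text
t: 7.58
tool_pos: [0.531, 0.2628, 0.1546]
tcp_rot: [[-0.013, -0.986, -0.167], [0.001, -0.167, 0.986], [-1.0, 0.013, 0.003]]
wrist_force: [-0.4, -0.3, -1.2]
gripper_width: 0.0243
t 7.58 pos [531.  262.8 154.6] q7 1.29 w 24.3 F [-0.4 -0.3 -1.2]
now-frame mm [  4.4 -32.1  60.2] target-frame mm [  4.6 -30.8  60.8] rotvec [ 0.02   0.003 -0.013]
```

```bash
python3 -m jog '[[0,-8,14,0.02,0.003,-0.013,0],[0,-8,14,0,0,0,0],[0,-8,12,0,0,0,0],[0,-5,8,0,0,0,0],[0,0,4,0,0,0,0],[0,0,0,0,0,0,0],[0,0,0,0,0,0,0],[0,0,0,0,0,0,0]]';  python3 d.py .5525 .3275 .15 .1477
python3 - <<'E'
from h import *
import cv2
c=viewer.get_calibration("wrist");im=viewer.read_camera("wrist");cv2.imwrite("pics/w3.png",cv2.resize(im[:,:,::-1],(800,600),interpolation=cv2.INTER_CUBIC))
np.savez("w3.npz",v=c["view"])
E
```

```text
t: 8.25
tool_pos: [0.5494, 0.3106, 0.1522]
tcp_rot: [[-0.006, -0.99, -0.138], [-0.009, -0.138, 0.99], [-1.0, 0.007, -0.008]]
wrist_force: [-0.1, -0.3, -2.3]
gripper_width: 0.0243
t 8.25 pos [549.4 310.6 152.2] q7 1.20 w 24.3 F [-0.1 -0.3 -2.3]
now-frame mm [ 2.  -5.4 16.3] target-frame mm [ 2.2 -5.5 16.3] rotvec [-0.009 -0.008 -0.007]
```

View pics/w3.png

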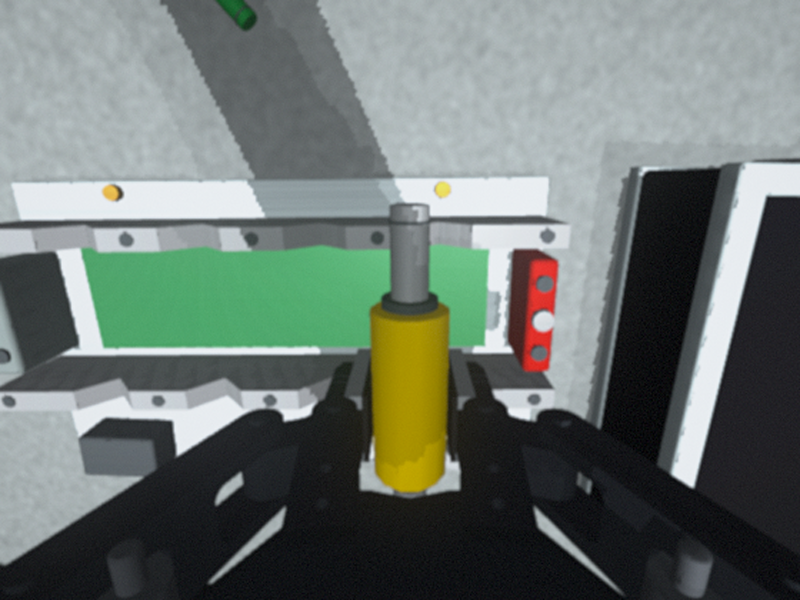

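The view is clear. The empty Vs and the rail bolts are visible at (547,236), (377,238), (251,239), (126,240), (534,399), (270,401), (158,401) and (9,401). I'll refit the fixture from those.

Run:
```python
from h import *
c=dict(viewer.get_calibration("wrist"));c["view"]=np.load("w3.npz")["v"]
p=np.array([(547,236),(377,238),(251,239),(126,240),(534,399),(270,401),(158,401),(9,401)])
uv=(p+.5)/(800/560)-.5
m=np.array([[-46,152],[-46,64],[-46,0],[-46,-64],[46,152],[46,0],[46,-64],[46,-152]])/1e3
q,r=fitpose(unproj(uv,.071,c)[:,:2],m);print(q.round(4),(r*1e3).round(1).tolist())
for y in(96,32,-32,-96): print(y,(M(q)@[0,y/1e3,1]).round(4))
e=unproj([((410+.5)/1.4286-.5,(206+.5)/1.4286-.5)],.152+.004,c);print(e)
```

```text
[0.5667 0.2306 0.1493] [[-0.3, 2.0], [-0.1, -0.3], [-0.0, -0.3], [0.1, -0.3], [-0.3, 2.0], [-0.3, -0.4], [0.1, -0.3], [0.9, -2.5]]
96 [0.5524 0.3256]
32 [0.5619 0.2623]
-32 [0.5715 0.199 ]
-96 [0.581  0.1357]
[[0.48791254 0.30144884 0.156     ]]
```

```bash
python3 -m jog '[[3,-3,8,-0.01,-0.008,-0.007,0],[8,-1,4,0,0,0,0],[10,0,1,0,0,0,0],[10,0,0,0,0,0,0],[8,0,0,0,0,0,0],[4,0,0,0,0,0,0],[0,0,0,0,0,0,0],[0,0,0,0,0,0,0]]';  python3 d.py .5524 .326 .0598 .1493
```

```text
t: 8.97
tool_pos: [0.5509, 0.3225, 0.1027]
tcp_rot: [[-0.002, -0.989, -0.147], [-0.002, -0.147, 0.989], [-1.0, 0.003, -0.002]]
wrist_force: [0.9, -0.4, -2.0]
gripper_width: 0.0245
t 8.97 pos [550.9 322.5 102.7] q7 1.20 w 24.5 F [ 0.9 -0.4 -2. ]
now-frame mm [42.9 -2.1  3.4] target-frame mm [42.9 -2.   3.3] rotvec [-0.002 -0.002 -0.003]
```

```bash
python3 -m jog '[[6,-1,2,-0.002,-0.002,-0.003,0],[8,-1,1,0,0,0,0],[8,0,0,0,0,0,0],[6,0,0,0,0,0,0],[4,0,0,0,0,0,0],[2,0,0,0,0,0,0],[0,0,0,0,0,0,0],[0,0,0,0,0,0,0]]';  python3 d.py .5524 .326 .0598 .1493
```

```text
t: 9.63
tool_pos: [0.5531, 0.3261, 0.0652]
tcp_rot: [[0.001, -0.989, -0.149], [0.001, -0.149, 0.989], [-1.0, -0.001, 0.001]]
wrist_force: [-0.3, -0.3, -1.9]
gripper_width: 0.0244
t 9.63 pos [553.1 326.1  65.2] q7 1.21 w 24.4 F [-0.3 -0.3 -1.9]
now-frame mm [5.4 0.7 0. ] target-frame mm [5.4 0.7 0. ] rotvec [-0.     0.001  0.001]
```

```bash
python3 -m jog '[[2,0,0,0,0,0,0],[2,0,0,0,0,0,0],[1,0,0,0,0,0,0],[0,0,0,0,0,0,0],[0,0,0,0,0,0,0],[0,0,0,0,0,0,0],[0,0,0,0,0,0,0],[0,0,0,0,0,0,0]]';  python3 d.py .5524 .326 .0598 .1493
```

```text
t: 10.3
tool_pos: [0.554, 0.3265, 0.0612]
tcp_rot: [[0.003, -0.989, -0.148], [0.002, -0.148, 0.989], [-1.0, -0.004, 0.002]]
wrist_force: [-0.7, 0.3, -2.2]
gripper_width: 0.0245
t 10.30 pos [554.  326.5  61.2] q7 1.21 w 24.5 F [-0.7  0.3 -2.2]
now-frame mm [ 1.4  1.6 -0.3] target-frame mm [ 1.4  1.6 -0.3] rotvec [-0.     0.002  0.004]
```

```bash
python3 -m jog '[[1,1,0,0,0.002,0.004,0],[1,0,0,0,0,0,0],[1,0,0,0,0,0,0],[0,0,0,0,0,0,0],[0,0,0,0,0,0,0],[0,0,0,0,0,0,0],[0,0,0,0,0,0,0],[0,0,0,0,0,0,0]]';  python3 d.py .5524 .326 .0598 .1493
```

```text
t: 10.97
tool_pos: [0.5534, 0.3267, 0.0596]
tcp_rot: [[0.0, -0.989, -0.148], [0.0, -0.148, 0.989], [-1.0, -0.0, 0.0]]
wrist_force: [-0.4, -0.3, 0.5]
gripper_width: 0.0242
t 10.97 pos [553.4 326.7  59.6] q7 1.21 w 24.2 F [-0.4 -0.3  0.5]
now-frame mm [-0.2  1.  -0.5] target-frame mm [-0.2  1.  -0.5] rotvec [-0.  0.  0.]
```

Contact: the force rose by 2.7 N and the height matches. One more gentle press, then open.

```bash
python3 -m jog '[[1.5,0,0,0,0,0,0],[1,0,0,0,0,0,0],[0,0,0,0,0,0,0],[0,0,0,0,0,0,0.3],[0,0,0,0,0,0,0.4],[0,0,0,0,0,0,0.5],[0,0,0,0,0,0,0.55],[0,0,0,0,0,0,0.55]]';  python3 d.py .5524 .326 .0598 .1493;  python3 - <<'E'
from rig import *
import cv2
cv2.imwrite("pics/w4.png",viewer.read_camera("wrist")[:,:,::-1])
E
```

```text
t: 11.63
tool_pos: [0.5543, 0.3273, 0.0599]
tcp_rot: [[0.002, -0.989, -0.148], [0.002, -0.148, 0.989], [-1.0, -0.002, 0.001]]
wrist_force: [0.6, -0.8, 0.8]
gripper_width: 0.047
t 11.63 pos [554.3 327.3  59.9] q7 1.21 w 47.0 F [ 0.6 -0.8  0.8]
now-frame mm [ 0.1  2.1 -1. ] target-frame mm [ 0.1  2.1 -1. ] rotvec [-0.     0.001  0.002]
```

View pics/w4.png

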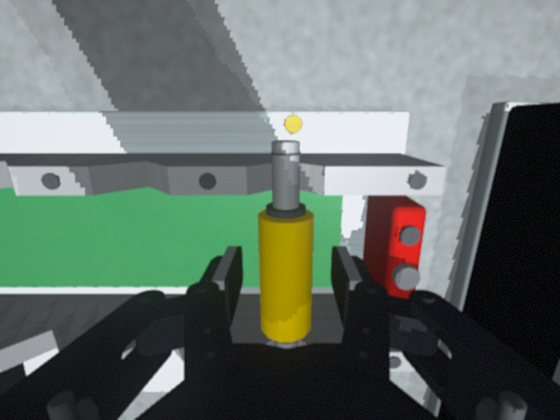

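Yellow is released and lies in the first V at (286,250), next to the red block. Retract and go to white, which is now the next from red.

```bash
python3 -m jog '[[-10,0,0,0,0,0,0.55],[-20,0,0,0,0,0,0.55],[-25,0,0,0,0,0,0.55],[-25,0,0,0,0,0,0.55],[-10,0,-10,0,0,0,0.55],[0,2,-30,0.02,0,0,0.55],[0,4,-40,0.02,0,0,0.55],[0,4,-40,0.02,0,0,0.55]]';  python3 -m jog '[[0,4,-40,0.015,0,0,0.55],[0,2,-40,0,0,0,0.55],[0,2,-40,0,0,0,0.55],[0,2,-40,0,0,0,0.55],[0,2,-40,0,0,0,0.55],[0,2,-40,0,0,0,0.55],[0,2,-40,0,0,0,0.55],[0,2,-40,0,0,0,0.55]]';python3 d.py .5643 -.2316 .14 .0756
```

```text
t: 12.35
tool_pos: [0.5587, 0.2141, 0.1565]
tcp_rot: [[0.004, -0.995, -0.104], [0.008, -0.104, 0.995], [-1.0, -0.005, 0.008]]
wrist_force: [1.0, 0.3, -0.6]
gripper_width: 0.047
t: 13.02
tool_pos: [0.5653, -0.1204, 0.1569]
tcp_rot: [[0.008, -0.996, -0.087], [0.008, -0.087, 0.996], [-1.0, -0.009, 0.007]]
wrist_force: [1.4, 0.6, -0.3]
gripper_width: 0.0471
t 13.02 pos [ 565.3 -120.4  156.9] q7 1.93 w 47.1 F [ 1.4  0.6 -0.3]
now-frame mm [  16.    10.8 -110.8] target-frame mm [  16.9    9.4 -110.8] rotvec [0.011 0.007 0.009]
```

```bash
python3 -m jog '[[2,2,-34,0.011,0.007,0.009,0.55],[2,2,-28,0,0,0,0.55],[2,2,-20,0,0,0,0.55],[2,0,-10,0,0,0,0.55],[0,0,-4,0,0,0,0.55],[0,0,0,0,0,0,0.55],[0,0,0,0,0,0,0.55],[0,0,0,0,0,0,0.55]]';python3 d.py .5643 -.2316 .14 .0756
```

```text
t: 13.68
tool_pos: [0.5605, -0.2359, 0.1497]
tcp_rot: [[-0.001, -0.998, -0.057], [-0.006, -0.057, 0.998], [-1.0, 0.001, -0.006]]
wrist_force: [0.8, 0.1, -0.6]
gripper_width: 0.0472
t 13.68 pos [ 560.5 -235.9  149.7] q7 2.09 w 47.2 F [ 0.8  0.1 -0.6]
now-frame mm [ 9.7 -4.1  4.2] target-frame mm [ 9.7 -4.1  4. ] rotvec [-0.018 -0.006 -0.001]
```

```bash
python3 -m jog '[[6,-2,2,-0.018,-0.006,0,0.55],[10,-2,1,0,0,0,0.55],[12,0,0,0,0,0,0.55],[10,0,0,0,0,0,0.55],[6,0,0,0,0,0,0.55],[3,0,0,0,0,0,0.55],[0,0,0,0,0,0,0.55],[0,0,0,0,0,0,0.55]]';python3 d.py .5643 -.2316 .0495 .0756
python3 - <<'E'
from h import *
import cv2
c=viewer.get_calibration("wrist");im=viewer.read_camera("wrist");cv2.imwrite("pics/w5.png",cv2.resize(im[:,:,::-1],(800,600),interpolation=cv2.INTER_CUBIC))
print((proj([[.5643-.0619,-.2316-.0047,.0535]],c)*1.4286).round(1))
E
```

```text
t: 14.35
tool_pos: [0.5655, -0.224, 0.0957]
tcp_rot: [[-0.004, -0.996, -0.088], [0.005, -0.088, 0.996], [-1.0, 0.004, 0.005]]
wrist_force: [0.1, -0.2, -0.3]
gripper_width: 0.0471
t 14.35 pos [ 565.5 -224.    95.7] q7 2.12 w 47.1 F [ 0.1 -0.2 -0.3]
now-frame mm [46.2  1.7 -7.7] target-frame mm [46.2  1.8 -7.5] rotvec [ 0.013  0.005 -0.004]
[[393.7 192.7]]
```

View pics/w5.png

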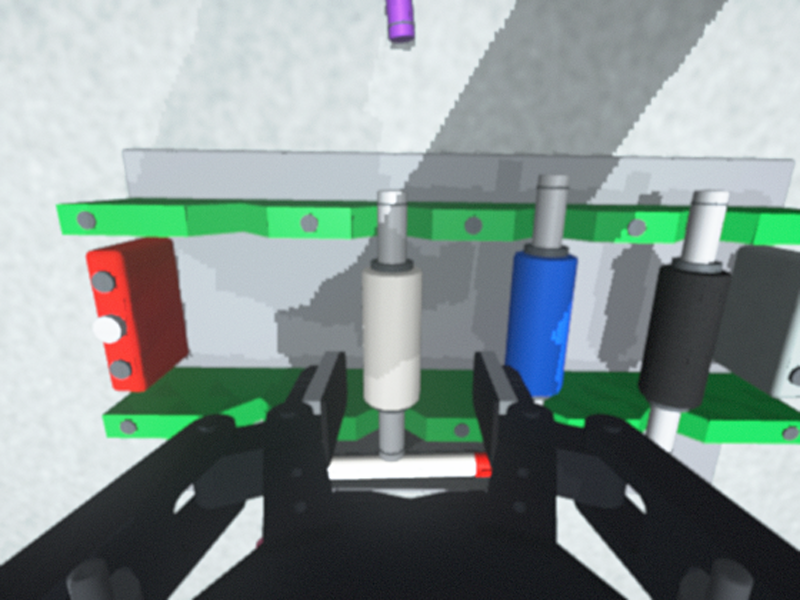

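White's shaft end is at (391,193), within 3 px of the prediction. Correct laterally by about -8 mm first, then descend.

```bash
python3 -m jog '[[0,0,-3,0.008,0.004,-0.003,0.55],[0,0,-3,0,0,0,0.55],[0,0,0,0,0,0,0.55],[6,0,0,0,0,0,0.55],[8,0,0,0,0,0,0.55],[6,0,0,0,0,0,0.55],[0,0,0,0,0,0,0.55],[0,0,0,0,0,0,0.55]]';python3 d.py .5643 -.232 .0495 .0756
```

```text
t: 15.07
tool_pos: [0.567, -0.2321, 0.0756]
tcp_rot: [[0.003, -0.997, -0.078], [-0.001, -0.078, 0.997], [-1.0, -0.003, -0.001]]
wrist_force: [-0.3, -0.0, 0.7]
gripper_width: 0.0471
t 15.07 pos [ 567.  -232.1   75.6] q7 2.13 w 47.1 F [-0.3 -0.   0.7]
now-frame mm [26.1  2.8  0.4] target-frame mm [26.1  2.7  0.3] rotvec [ 0.002 -0.001  0.003]
```

```bash
python3 -m jog '[[8,2,0,0,0,0,0.55],[8,0,0,0,0,0,0.55],[6,0,0,0,0,0,0.55],[3,0,0,0,0,0,0.55],[0,0,0,0,0,0,0.55],[0,0,0,0,0,0,0.55],[0,0,0,0,0,0,0.45],[0,0,0,0,0,0,0.4]]';python3 d.py .5643 -.232 .0495 .0756
```

```text
t: 15.73
tool_pos: [0.5644, -0.2319, 0.0468]
tcp_rot: [[0.001, -0.997, -0.078], [0.0, -0.078, 0.997], [-1.0, -0.001, -0.0]]
wrist_force: [-0.3, -0.4, 1.3]
gripper_width: 0.034
t 15.73 pos [ 564.4 -231.9   46.8] q7 2.14 w 34.0 F [-0.3 -0.4  1.3]
now-frame mm [-2.7  0.1 -0.1] target-frame mm [-2.7  0.1 -0.1] rotvec [ 0.002 -0.     0.001]
```

```bash
python3 -m jog '[[-2,0,0,0,0,0,0.4],[0,0,0,0,0,0,0.3],[0,0,0,0,0,0,0.2],[0,0,0,0,0,0,0.1],[0,0,0,0,0,0,0],[0,0,0,0,0,0,0],[0,0,0,0,0,0,0],[0,0,0,0,0,0,0]]';python3 d.py .5619 .2625 .15 .1493
```

```text
t: 16.4
tool_pos: [0.5646, -0.2319, 0.0498]
tcp_rot: [[0.003, -0.997, -0.078], [-0.0, -0.078, 0.997], [-1.0, -0.003, -0.0]]
wrist_force: [-0.7, -0.1, -1.1]
gripper_width: 0.0243
t 16.40 pos [ 564.6 -231.9   49.8] q7 2.14 w 24.3 F [-0.7 -0.1 -1.1]
now-frame mm [-100.3  -36.   493. ] target-frame mm [-100.2  -70.8  489.3] rotvec [-0.071 -0.     0.003]
```

```bash
python3 -m jog '[[-6,0,0,0,0,0,0],[-12,0,0,0,0,0,0],[-18,0,0,0,0,0,0],[-20,0,0,0,0,0,0],[-20,0,0,0,0,0,0],[-15,0,0,0,0,0,0],[-8,0,5,0,0,0,0],[-2,0,15,0,0,0,0]]'; python3 d.py .5619 .2625 .15 .1493
```

```text
t: 17.07
tool_pos: [0.5604, -0.2146, 0.1582]
tcp_rot: [[-0.001, -0.997, -0.073], [-0.001, -0.073, 0.997], [-1.0, 0.001, -0.001]]
wrist_force: [-0.3, -0.2, -2.7]
gripper_width: 0.0238
t 17.07 pos [ 560.4 -214.6  158.2] q7 2.07 w 23.8 F [-0.3 -0.2 -2.7]
now-frame mm [  7.6 -36.2 475.7] target-frame mm [  8.2 -72.5 471.5] rotvec [-0.077 -0.001 -0.001]
```

```bash
python3 -m jog '[[0,-3,25,-0.02,0,0,0],[0,-5,38,-0.02,0,0,0],[0,-6,40,-0.02,0,0,0],[0,-6,40,-0.015,0,0,0],[0,-6,40,0,0,0,0],[0,-6,40,0,0,0,0],[0,-6,40,0,0,0,0],[0,-6,40,0,0,0,0]]';  python3 d.py .5619 .2625 .15 .1493
```

```text
t: 17.73
tool_pos: [0.5644, 0.0932, 0.1628]
tcp_rot: [[0.005, -0.991, -0.133], [-0.007, -0.133, 0.991], [-1.0, -0.004, -0.007]]
wrist_force: [0.1, -0.8, -1.9]
gripper_width: 0.0244
t 17.73 pos [564.4  93.2 162.8] q7 1.55 w 24.4 F [ 0.1 -0.8 -1.9]
now-frame mm [ 11.7 -20.  168.2] target-frame mm [ 12.8 -22.7 167.8] rotvec [-0.016 -0.007  0.004]
```

```bash
python3 -m jog '[[1,-4,36,-0.01,0,0,0],[1,-4,30,0,0,0,0],[1,-4,24,0,0,0,0],[1,-3,18,0,0,0,0],[1,-2,12,0,0,0,0],[0,0,6,0,0,0,0],[0,0,2,0,0,0,0],[0,0,0,0,0,0,0]]';  python3 d.py .5619 .2625 .15 .1493
```

```text
t: 18.4
tool_pos: [0.5557, 0.2437, 0.1589]
tcp_rot: [[0.003, -0.987, -0.162], [-0.001, -0.162, 0.987], [-1.0, -0.002, -0.002]]
wrist_force: [-0.7, -0.2, -2.8]
gripper_width: 0.0242
t 18.40 pos [555.7 243.7 158.9] q7 1.32 w 24.2 F [-0.7 -0.2 -2.8]
now-frame mm [ 8.9 -9.2 17.5] target-frame mm [ 8.9 -9.  17.6] rotvec [ 0.014 -0.002  0.002]
```

```bash
python3 -m jog '[[4,-5,9,0.01,0,0,0],[8,-3,6,0,0,0,0],[10,-1,2,0,0,0,0],[10,0,0,0,0,0,0],[8,0,0,0,0,0,0],[4,0,0,0,0,0,0],[0,0,0,0,0,0,0],[0,0,0,0,0,0,0]]';  python3 d.py .5619 .2625 .0598 .1493
```

```text
t: 19.07
tool_pos: [0.5637, 0.2555, 0.1083]
tcp_rot: [[-0.0, -0.99, -0.141], [-0.006, -0.141, 0.99], [-1.0, 0.001, -0.006]]
wrist_force: [0.2, 1.2, -1.8]
gripper_width: 0.0239
t 19.07 pos [563.7 255.5 108.3] q7 1.30 w 23.9 F [ 0.2  1.2 -1.8]
now-frame mm [48.4  0.7  7.5] target-frame mm [48.5  0.7  7.2] rotvec [-0.007 -0.006 -0.001]
```

```bash
python3 -m jog '[[0,0,4,-0.007,-0.006,0,0],[4,0,3,0,0,0,0],[8,0,0,0,0,0,0],[10,0,0,0,0,0,0],[8,0,0,0,0,0,0],[4,0,0,0,0,0,0],[0,0,0,0,0,0,0],[0,0,0,0,0,0,0]]';  python3 d.py .5619 .2625 .0598 .1493
```

```text
t: 19.73
tool_pos: [0.5629, 0.2632, 0.0712]
tcp_rot: [[-0.0, -0.989, -0.149], [0.001, -0.149, 0.989], [-1.0, -0.0, 0.001]]
wrist_force: [0.4, 0.4, -3.2]
gripper_width: 0.0242
t 19.73 pos [562.9 263.2  71.2] q7 1.30 w 24.2 F [ 0.4  0.4 -3.2]
now-frame mm [11.4  1.1 -0.5] target-frame mm [11.4  1.1 -0.5] rotvec [0.    0.001 0.   ]
```

```bash
python3 -m jog '[[3,0.5,0,0,0,0,0],[3,0,0,0,0,0,0],[2,0,0,0,0,0,0],[1.5,0,0,0,0,0,0],[1,0,0,0,0,0,0],[0,0,0,0,0,0,0],[0,0,0,0,0,0,0],[0,0,0,0,0,0,0]]';  python3 d.py .5619 .2625 .0598 .1493
```

```text
t: 20.4
tool_pos: [0.5631, 0.2632, 0.0604]
tcp_rot: [[0.002, -0.989, -0.149], [0.002, -0.149, 0.989], [-1.0, -0.002, 0.001]]
wrist_force: [-0.3, -0.5, -2.2]
gripper_width: 0.024
t 20.40 pos [563.1 263.2  60.4] q7 1.31 w 24.0 F [-0.3 -0.5 -2.2]
now-frame mm [ 0.6  1.3 -0.5] target-frame mm [ 0.6  1.3 -0.5] rotvec [-0.     0.001  0.002]
```

```bash
python3 -m jog '[[1,0,0,0,0,0,0],[1.5,0,0,0,0,0,0],[1,0,0,0,0,0,0],[0,0,0,0,0,0,0],[0,0,0,0,0,0,0],[0,0,0,0,0,0,0],[0,0,0,0,0,0,0],[0,0,0,0,0,0,0]]';  python3 d.py .5619 .2625 .0598 .1493
```

```text
t: 21.07
tool_pos: [0.5638, 0.2636, 0.0599]
tcp_rot: [[0.003, -0.989, -0.149], [0.003, -0.149, 0.989], [-1.0, -0.003, 0.002]]
wrist_force: [-0.0, -0.6, -2.1]
gripper_width: 0.0245
t 21.07 pos [563.8 263.6  59.9] q7 1.31 w 24.5 F [-0.  -0.6 -2.1]
now-frame mm [ 0.1  2.  -0.8] target-frame mm [ 0.1  2.  -0.8] rotvec [0.    0.002 0.003]
```

```bash
python3 -m jog '[[1.5,1,0,0,0,0,0],[2,0,0,0,0,0,0],[2,0,0,0,0,0,0],[0,0,0,0,0,0,0],[0,0,0,0,0,0,0],[0,0,0,0,0,0,0],[0,0,0,0,0,0,0],[0,0,0,0,0,0,0]]';  python3 d.py .5619 .2625 .0598 .1493
```

```text
t: 21.73
tool_pos: [0.5639, 0.2636, 0.0598]
tcp_rot: [[0.004, -0.989, -0.149], [0.004, -0.149, 0.989], [-1.0, -0.005, 0.003]]
wrist_force: [0.8, -0.3, -1.5]
gripper_width: 0.0245
t 21.73 pos [563.9 263.6  59.8] q7 1.31 w 24.5 F [ 0.8 -0.3 -1.5]
now-frame mm [ 0.   2.2 -0.8] target-frame mm [ 0.   2.2 -0.8] rotvec [0.    0.003 0.005]
```

It is blocked at exactly the expected seated height (59.8 mm), so release.

```bash
python3 -m jog '[[1.5,0,0,0,0,0,0],[1,0,0,0,0,0,0],[0,0,0,0,0,0,0.3],[0,0,0,0,0,0,0.4],[0,0,0,0,0,0,0.5],[0,0,0,0,0,0,0.55],[0,0,0,0,0,0,0.55],[0,0,0,0,0,0,0.55]]';  python3 d.py .5619 .2625 .0598 .1493;  python3 - <<'E'
from rig import *
import cv2
cv2.imwrite("pics/w6.png",viewer.read_camera("wrist")[:,:,::-1])
E
```

```text
t: 22.4
tool_pos: [0.5651, 0.2642, 0.0599]
tcp_rot: [[0.005, -0.989, -0.149], [0.005, -0.149, 0.989], [-1.0, -0.006, 0.004]]
wrist_force: [-0.1, -0.1, -0.0]
gripper_width: 0.0467
t 22.40 pos [565.1 264.2  59.9] q7 1.31 w 46.7 F [-0.1 -0.1 -0. ]
now-frame mm [ 0.1  3.4 -1.2] target-frame mm [ 0.1  3.4 -1.2] rotvec [0.001 0.004 0.006]
```

View pics/w6.png

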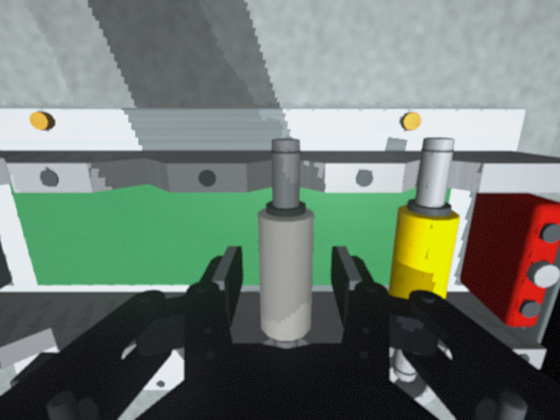

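White (285,270) is seated in the second V, beside yellow (427,250). Next is blue.

```bash
python3 -m jog '[[-10,0,0,0,0,0,0.55],[-20,0,0,0,0,0,0.55],[-25,0,0,0,0,0,0.55],[-25,0,0,0,0,0,0.55],[-10,0,-10,0,0,0,0.55],[0,2,-30,0.02,0,0,0.55],[0,4,-40,0.02,0,0,0.55],[0,4,-40,0.02,0,0,0.55]]';  python3 -m jog '[[0,6,-40,0.015,0,0,0.55],[0,6,-40,0,0,0,0.55],[0,5,-40,0,0,0,0.55],[0,4,-30,0,0,0,0.55],[0,4,-25,0,0,0,0.55],[0,4,-18,0,0,0,0.55],[0,2,-10,0,0,0,0.55],[0,0,-5,0,0,0,0.55]]';python3 d.py .553 -.1678 .14 .0756
```

```text
t: 23.12
tool_pos: [0.5697, 0.1507, 0.156]
tcp_rot: [[0.007, -0.994, -0.106], [0.01, -0.106, 0.994], [-1.0, -0.008, 0.01]]
wrist_force: [-0.3, -0.3, -0.1]
gripper_width: 0.0467
t: 23.78
tool_pos: [0.5533, -0.0846, 0.1561]
tcp_rot: [[0.01, -0.997, -0.073], [0.005, -0.072, 0.997], [-1.0, -0.011, 0.004]]
wrist_force: [-0.8, 0.5, 0.3]
gripper_width: 0.0468
t 23.78 pos [553.3 -84.6 156.1] q7 1.84 w 46.8 F [-0.8  0.5  0.3]
now-frame mm [ 15.8   6.5 -83. ] target-frame mm [ 16.1   6.5 -82.9] rotvec [-0.003  0.004  0.011]
```

```bash
python3 -m jog '[[2,1,-20,0,0.004,0.01,0.55],[2,1,-22,0,0,0,0.55],[2,1,-16,0,0,0,0.55],[2,0,-10,0,0,0,0.55],[2,0,-4,0,0,0,0.55],[0,0,0,0,0,0,0.55],[0,0,0,0,0,0,0.55],[0,0,0,0,0,0,0.55]]';python3 d.py .553 -.1678 .14 .0756
```

```text
t: 24.45
tool_pos: [0.557, -0.1535, 0.1453]
tcp_rot: [[0.0, -0.997, -0.081], [0.004, -0.081, 0.997], [-1.0, -0.001, 0.004]]
wrist_force: [0.0, -0.1, 0.2]
gripper_width: 0.0468
t 24.45 pos [ 557.  -153.5  145.3] q7 1.98 w 46.8 F [ 0.  -0.1  0.2]
now-frame mm [  5.3   5.1 -13.9] target-frame mm [  5.3   5.1 -13.9] rotvec [0.005 0.004 0.001]
```

```bash
python3 -m jog '[[4,2,-5,0.003,0,0,0.55],[8,2,-5,0,0,0,0.55],[10,0,-2,0,0,0,0.55],[10,0,0,0,0,0,0.55],[8,0,0,0,0,0,0.55],[4,0,0,0,0,0,0.55],[0,0,0,0,0,0,0.55],[0,0,0,0,0,0,0.55]]';python3 d.py .553 -.1678 .0495 .0756
python3 - <<'E'
from h import *
import cv2
c=viewer.get_calibration("wrist");im=viewer.read_camera("wrist");cv2.imwrite("pics/w7.png",cv2.resize(im[:,:,::-1],(800,600),interpolation=cv2.INTER_CUBIC))
print((proj([[.553-.0619,-.1678-.0047,.0535]],c)*1.4286).round(1))
E
```

```text
t: 25.12
tool_pos: [0.5532, -0.1626, 0.0951]
tcp_rot: [[-0.002, -0.997, -0.083], [0.006, -0.083, 0.997], [-1.0, 0.002, 0.006]]
wrist_force: [-0.7, 0.0, 0.3]
gripper_width: 0.0472
t 25.12 pos [ 553.2 -162.6   95.1] q7 2.02 w 47.2 F [-0.7  0.   0.3]
now-frame mm [45.6  0.6 -5.5] target-frame mm [45.6  0.6 -5.2] rotvec [ 0.007  0.006 -0.002]
[[398.5 195.7]]
```

View pics/w7.png

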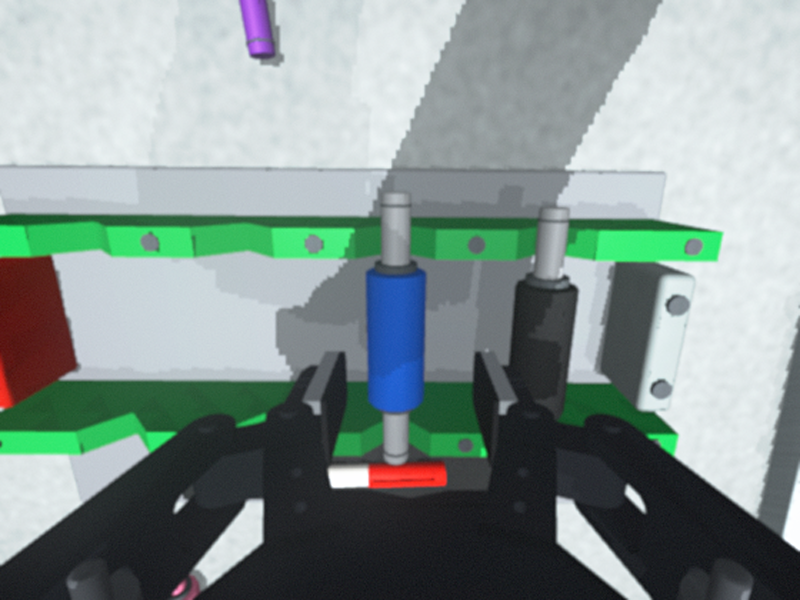

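Blue's shaft end is at (396,196), against a prediction of (398,196). Correct and descend.

```bash
python3 -m jog '[[0,0,-3,0.004,0.003,0,0.55],[0,0,-2,0,0,0,0.55],[0,0,0,0,0,0,0.55],[6,0,0,0,0,0,0.55],[8,0,0,0,0,0,0.55],[6,0,0,0,0,0,0.55],[0,0,0,0,0,0,0.55],[0,0,0,0,0,0,0.55]]';python3 d.py .553 -.1684 .0495 .0756
```

```text
t: 25.83
tool_pos: [0.5549, -0.1682, 0.0746]
tcp_rot: [[0.001, -0.997, -0.078], [0.002, -0.078, 0.997], [-1.0, -0.002, 0.002]]
wrist_force: [-0.0, 0.0, 0.2]
gripper_width: 0.0467
t 25.83 pos [ 554.9 -168.2   74.6] q7 2.03 w 46.7 F [-0.   0.   0.2]
now-frame mm [25.1  2.  -0.1] target-frame mm [25.1  1.9 -0. ] rotvec [0.003 0.002 0.002]
```

```bash
python3 -m jog '[[8,1,0,0,0,0,0.55],[8,0,0,0,0,0,0.55],[6,0,0,0,0,0,0.55],[2,0,0,0,0,0,0.55],[0,0,0,0,0,0,0.55],[0,0,0,0,0,0,0.55],[0,0,0,0,0,0,0.55],[0,0,0,0,0,0,0.45]]';python3 d.py .553 -.1684 .0495 .0756
```

```text
t: 26.5
tool_pos: [0.5533, -0.168, 0.0471]
tcp_rot: [[-0.0, -0.997, -0.079], [0.002, -0.079, 0.997], [-1.0, -0.0, 0.002]]
wrist_force: [0.5, -0.1, 0.1]
gripper_width: 0.0392
t 26.50 pos [ 553.3 -168.    47.1] q7 2.04 w 39.2 F [ 0.5 -0.1  0.1]
now-frame mm [-2.4  0.4 -0.3] target-frame mm [-2.4  0.4 -0.3] rotvec [0.003 0.002 0.   ]
```

```bash
python3 -m jog '[[-2,0,0,0,0,0,0.4],[0,0,0,0,0,0,0.3],[0,0,0,0,0,0,0.2],[0,0,0,0,0,0,0.1],[0,0,0,0,0,0,0],[0,0,0,0,0,0,0],[0,0,0,0,0,0,0],[0,0,0,0,0,0,0]]';python3 d.py .5715 .1992 .15 .1493
```

```text
t: 27.17
tool_pos: [0.5537, -0.1685, 0.0501]
tcp_rot: [[0.001, -0.997, -0.078], [0.002, -0.078, 0.997], [-1.0, -0.001, 0.002]]
wrist_force: [-0.8, -1.1, -0.9]
gripper_width: 0.0246
t 27.17 pos [ 553.7 -168.5   50.1] q7 2.04 w 24.6 F [-0.8 -1.1 -0.9]
now-frame mm [-99.3 -46.7 365.3] target-frame mm [-99.9 -72.3 360.9] rotvec [-0.071  0.002  0.001]
```

```bash
python3 -m jog '[[-6,0,0,0,0,0,0],[-12,0,0,0,0,0,0],[-18,0,0,0,0,0,0],[-20,0,0,0,0,0,0],[-20,0,0,0,0,0,0],[-15,0,0,0,0,0,0],[-8,0,5,0,0,0,0],[-2,0,15,0,0,0,0]]'; python3 d.py .5715 .1992 .15 .1493
```

```text
t: 27.83
tool_pos: [0.5492, -0.1507, 0.1581]
tcp_rot: [[-0.004, -0.997, -0.074], [0.001, -0.074, 0.997], [-1.0, 0.004, 0.002]]
wrist_force: [-0.2, 0.4, -3.0]
gripper_width: 0.0242
t 27.83 pos [ 549.2 -150.7  158.1] q7 1.96 w 24.2 F [-0.2  0.4 -3. ]
now-frame mm [  8.4 -48.  347.3] target-frame mm [  8.1 -74.1 342.7] rotvec [-0.076  0.002 -0.004]
```

```bash
python3 -m jog '[[0,-4,20,-0.02,0,0,0],[0,-8,32,-0.02,0,0,0],[0,-9,36,-0.02,0,0,0],[0,-9,36,-0.015,0,0,0],[0,-9,36,0,0,0,0],[0,-8,32,0,0,0,0],[0,-6,24,0,0,0,0],[0,-4,16,0,0,0,0]]';  python3 d.py .5715 .1992 .15 .1493
```

```text
t: 28.5
tool_pos: [0.5745, 0.0963, 0.1631]
tcp_rot: [[-0.001, -0.99, -0.144], [0.001, -0.144, 0.99], [-1.0, 0.001, 0.001]]
wrist_force: [0.1, 0.6, -3.0]
gripper_width: 0.0242
t 28.50 pos [574.5  96.3 163.1] q7 1.57 w 24.2 F [ 0.1  0.6 -3. ]
now-frame mm [ 13.2 -11.9 102.2] target-frame mm [ 13.1 -12.3 102.2] rotvec [-0.005  0.001 -0.001]
```

```bash
python3 -m jog '[[2,-3,24,0,0,0,0],[2,-3,22,0,0,0,0],[2,-2,18,0,0,0,0],[2,-2,12,0,0,0,0],[2,-1,6,0,0,0,0],[0,0,2,0,0,0,0],[0,0,0,0,0,0,0],[0,0,0,0,0,0,0]]';  python3 d.py .5715 .1992 .15 .1493
```

```text
t: 29.17
tool_pos: [0.5688, 0.1926, 0.1535]
tcp_rot: [[-0.005, -0.988, -0.154], [0.002, -0.154, 0.988], [-1.0, 0.004, 0.003]]
wrist_force: [-0.2, 0.2, -3.1]
gripper_width: 0.0242
t 29.17 pos [568.8 192.6 153.5] q7 1.41 w 24.2 F [-0.2  0.2 -3.1]
now-frame mm [ 3.5 -3.7  6.1] target-frame mm [ 3.5 -3.7  6.1] rotvec [ 0.005  0.003 -0.004]
```

```bash
python3 -m jog '[[4,-2,3,0.003,0,0,0],[8,-1,1,0,0,0,0],[10,0,0,0,0,0,0],[10,0,0,0,0,0,0],[8,0,0,0,0,0,0],[4,0,0,0,0,0,0],[0,0,0,0,0,0,0],[0,0,0,0,0,0,0]]';  python3 d.py .5715 .1992 .0600 .1493
```

```text
t: 29.83
tool_pos: [0.5716, 0.1907, 0.1034]
tcp_rot: [[-0.007, -0.99, -0.142], [-0.002, -0.142, 0.99], [-1.0, 0.007, -0.001]]
wrist_force: [0.5, 0.7, -3.1]
gripper_width: 0.0242
t 29.83 pos [571.6 190.7 103.4] q7 1.41 w 24.2 F [ 0.5  0.7 -3.1]
now-frame mm [43.4 -1.4  8.5] target-frame mm [43.4 -1.1  8.4] rotvec [-0.007 -0.001 -0.007]
```

```bash
python3 -m jog '[[0,-1,5,-0.004,0,-0.004,0],[4,0,3,0,0,0,0],[8,0,0,0,0,0,0],[9,0,0,0,0,0,0],[6,0,0,0,0,0,0],[3,0,0,0,0,0,0],[0,0,0,0,0,0,0],[0,0,0,0,0,0,0]]';  python3 d.py .5715 .1992 .0600 .1493
```

```text
t: 30.5
tool_pos: [0.5717, 0.2006, 0.0706]
tcp_rot: [[-0.001, -0.989, -0.148], [-0.0, -0.148, 0.989], [-1.0, 0.001, -0.0]]
wrist_force: [-0.3, -0.3, -3.4]
gripper_width: 0.024
t 30.50 pos [571.7 200.6  70.6] q7 1.41 w 24.0 F [-0.3 -0.3 -3.4]
now-frame mm [10.6  0.4 -1.3] target-frame mm [10.6  0.4 -1.3] rotvec [-0.001 -0.    -0.001]
```

```bash
python3 -m jog '[[3,0,-0.5,0,0,0,0],[3,0,0,0,0,0,0],[2,0,0,0,0,0,0],[1.5,0,0,0,0,0,0],[1,0,0,0,0,0,0],[1,0,0,0,0,0,0],[0,0,0,0,0,0,0],[0,0,0,0,0,0,0]]';python3 -m jog '[[1.5,0,0,0,0,0,0],[1.5,0,0,0,0,0,0],[1.5,0,0,0,0,0,0],[0,0,0,0,0,0,0],[0,0,0,0,0,0,0],[0,0,0,0,0,0,0],[0,0,0,0,0,0,0],[0,0,0,0,0,0,0]]';  python3 d.py .5715 .1992 .0600 .1493
```

```text
t: 31.17
tool_pos: [0.573, 0.2002, 0.0605]
tcp_rot: [[0.001, -0.989, -0.148], [0.001, -0.148, 0.989], [-1.0, -0.001, 0.001]]
wrist_force: [0.5, 0.4, -2.9]
gripper_width: 0.024
t: 31.83
tool_pos: [0.5736, 0.2003, 0.0601]
tcp_rot: [[0.002, -0.989, -0.148], [0.002, -0.148, 0.989], [-1.0, -0.002, 0.001]]
wrist_force: [-1.5, -0.2, 0.7]
gripper_width: 0.0245
t 31.83 pos [573.6 200.3  60.1] q7 1.41 w 24.5 F [-1.5 -0.2  0.7]
now-frame mm [ 0.1  2.3 -0.8] target-frame mm [ 0.1  2.3 -0.8] rotvec [-0.001  0.001  0.002]
```

Seated: blocked at 60.1 mm, with the carried weight gone from the force reading. Release.

```bash
python3 -m jog '[[1,0,0,0,0,0,0],[0,0,0,0,0,0,0],[0,0,0,0,0,0,0.3],[0,0,0,0,0,0,0.4],[0,0,0,0,0,0,0.5],[0,0,0,0,0,0,0.55],[0,0,0,0,0,0,0.55],[0,0,0,0,0,0,0.55]]';  python3 d.py .5715 .1992 .0598 .1493;  python3 - <<'E'
from rig import *
import cv2
cv2.imwrite("pics/w8.png",viewer.read_camera("wrist")[:,:,::-1])
E
```

```text
t: 32.5
tool_pos: [0.575, 0.2007, 0.0603]
tcp_rot: [[0.004, -0.989, -0.148], [0.003, -0.148, 0.989], [-1.0, -0.004, 0.002]]
wrist_force: [0.3, 0.2, -0.2]
gripper_width: 0.047
t 32.50 pos [575.  200.7  60.3] q7 1.41 w 47.0 F [ 0.3  0.2 -0.2]
now-frame mm [ 0.5  3.7 -1. ] target-frame mm [ 0.5  3.7 -1. ] rotvec [-0.001  0.002  0.004]
```

View pics/w8.png

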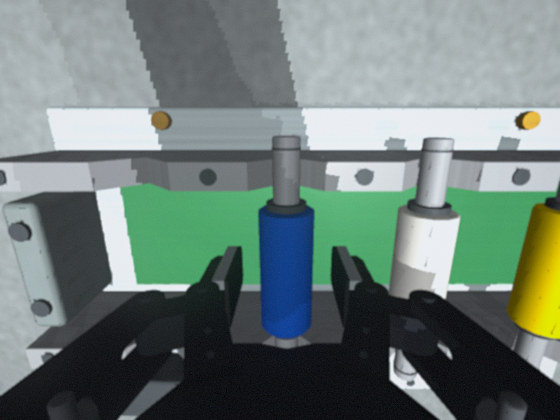

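Blue (286,270) is seated in the third V. Now black.

```bash
python3 -m jog '[[-10,0,0,0,0,0,0.55],[-20,0,0,0,0,0,0.55],[-25,0,0,0,0,0,0.55],[-25,0,0,0,0,0,0.55],[-10,0,-10,0,0,0,0.55],[0,2,-30,0.02,0,0,0.55],[0,5,-38,0.02,0,0,0.55],[0,5,-38,0.02,0,0,0.55]]';  python3 -m jog '[[0,6,-36,0.012,0,0,0.55],[0,6,-30,0,0,0,0.55],[0,5,-24,0,0,0,0.55],[0,4,-18,0,0,0,0.55],[0,2,-12,0,0,0,0.55],[0,0,-6,0,0,0,0.55],[0,0,0,0,0,0,0.55],[0,0,0,0,0,0,0.55]]';python3 d.py .5537 -.104 .14 .0756
```

```text
t: 33.22
tool_pos: [0.5781, 0.0907, 0.1573]
tcp_rot: [[0.007, -0.995, -0.104], [0.008, -0.104, 0.995], [-1.0, -0.008, 0.007]]
wrist_force: [-0.1, -0.8, 0.1]
gripper_width: 0.047
t: 33.88
tool_pos: [0.5635, -0.0613, 0.1586]
tcp_rot: [[0.01, -0.997, -0.071], [0.002, -0.071, 0.997], [-1.0, -0.01, 0.001]]
wrist_force: [-0.7, 0.3, -0.1]
gripper_width: 0.0468
t 33.88 pos [563.5 -61.3 158.6] q7 1.79 w 46.8 F [-0.7  0.3 -0.1]
now-frame mm [ 18.4  13.  -41.9] target-frame mm [ 18.6  13.  -41.8] rotvec [-0.005  0.001  0.01 ]
```

```bash
python3 -m jog '[[4,4,-12,-0.003,0,0.005,0.55],[8,4,-12,0,0,0,0.55],[10,2,-8,0,0,0,0.55],[10,0,-4,0,0,0,0.55],[8,0,0,0,0,0,0.55],[4,0,0,0,0,0,0.55],[0,0,0,0,0,0,0.55],[0,0,0,0,0,0,0.55]]';python3 d.py .5537 -.104 .0495 .0756
python3 - <<'E'
from h import *
import cv2
c=viewer.get_calibration("wrist");im=viewer.read_camera("wrist");cv2.imwrite("pics/w9.png",cv2.resize(im[:,:,::-1],(800,600),interpolation=cv2.INTER_CUBIC))
print((proj([[.5537-.0619,-.104-.0047,.0535]],c)*1.4286).round(1))
E
```

```text
t: 34.55
tool_pos: [0.5581, -0.09, 0.1104]
tcp_rot: [[0.004, -0.996, -0.087], [0.006, -0.086, 0.996], [-1.0, -0.005, 0.005]]
wrist_force: [0.4, -0.5, 0.8]
gripper_width: 0.0471
t 34.55 pos [558.1 -90.  110.4] q7 1.88 w 47.1 F [ 0.4 -0.5  0.8]
now-frame mm [ 60.8   5.9 -13.9] target-frame mm [ 60.9   5.4 -13.6] rotvec [0.011 0.005 0.005]
[[380.2 181.2]]
```

View pics/w9.png

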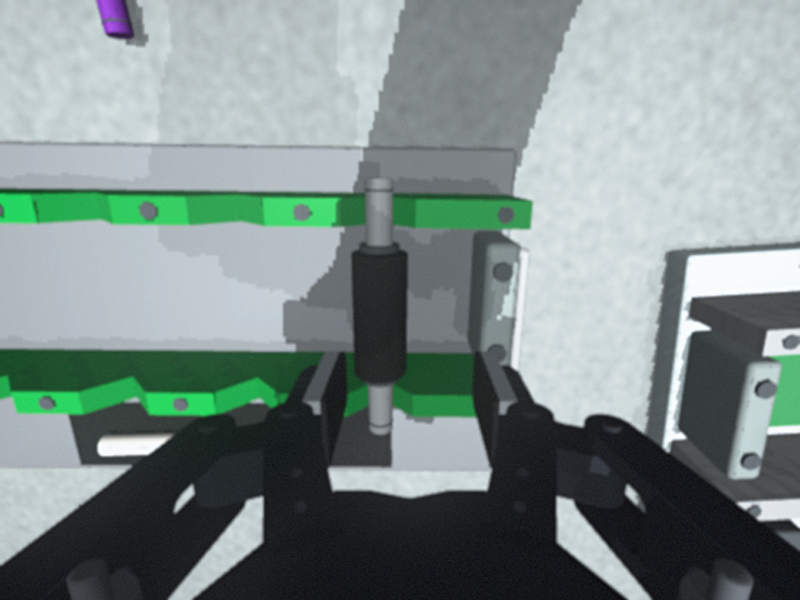

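Black's shaft end is at (379,182), against a prediction of (380,181). Align, then descend.

```bash
python3 -m jog '[[2,2,-6,0.005,0.004,0.004,0.55],[4,2,-4,0,0,0,0.55],[6,0,-1,0,0,0,0.55],[6,0,0,0,0,0,0.55],[4,0,0,0,0,0,0.55],[2,0,0,0,0,0,0.55],[0,0,0,0,0,0,0.55],[0,0,0,0,0,0,0.55]]';python3 d.py .5537 -.1042 .0495 .0756
```

```text
t: 35.27
tool_pos: [0.5556, -0.1017, 0.0848]
tcp_rot: [[0.002, -0.997, -0.082], [0.001, -0.082, 0.997], [-1.0, -0.003, 0.001]]
wrist_force: [0.4, -0.4, -0.5]
gripper_width: 0.0471
t 35.27 pos [ 555.6 -101.7   84.8] q7 1.90 w 47.1 F [ 0.4 -0.4 -0.5]
now-frame mm [35.3  2.2 -2.3] target-frame mm [35.3  2.1 -2.3] rotvec [0.007 0.001 0.003]
```

```bash
python3 -m jog '[[3,1,-1,0.003,0,0,0.55],[7,0,-0.5,0,0,0,0.55],[9,0,0,0,0,0,0.55],[7,0,0,0,0,0,0.55],[4,0,0,0,0,0,0.55],[2,0,0,0,0,0,0.55],[0,0,0,0,0,0,0.55],[0,0,0,0,0,0,0.55]]';python3 d.py .5537 -.1042 .0495 .0756
```

```text
t: 35.93
tool_pos: [0.5546, -0.1031, 0.0489]
tcp_rot: [[0.002, -0.997, -0.079], [0.001, -0.079, 0.997], [-1.0, -0.002, 0.001]]
wrist_force: [-0.2, 0.5, -0.6]
gripper_width: 0.0472
t 35.93 pos [ 554.6 -103.1   48.9] q7 1.91 w 47.2 F [-0.2  0.5 -0.6]
now-frame mm [-0.6  1.  -1.1] target-frame mm [-0.6  1.  -1.1] rotvec [0.004 0.001 0.002]
```

```bash
python3 -m jog '[[0,0,-1,0,0,0,0.4],[0,0,0,0,0,0,0.3],[0,0,0,0,0,0,0.2],[0,0,0,0,0,0,0.1],[0,0,0,0,0,0,0],[0,0,0,0,0,0,0],[0,0,0,0,0,0,0],[0,0,0,0,0,0,0]]';python3 d.py .581 .1359 .15 .1493
```

```text
t: 36.6
tool_pos: [0.5548, -0.1042, 0.0493]
tcp_rot: [[0.002, -0.997, -0.079], [0.001, -0.079, 0.997], [-1.0, -0.003, 0.001]]
wrist_force: [0.4, 0.0, -1.6]
gripper_width: 0.0244
t 36.60 pos [ 554.8 -104.2   49.3] q7 1.92 w 24.4 F [ 0.4  0.  -1.6]
now-frame mm [-100.4  -45.4  237.4] target-frame mm [-100.7  -61.6  233.5] rotvec [-0.07   0.001  0.003]
```

```bash
python3 -m jog '[[-6,0,0,0,0,0,0],[-12,0,0,0,0,0,0],[-18,0,0,0,0,0,0],[-20,0,0,0,0,0,0],[-20,0,0,0,0,0,0],[-15,0,0,0,0,0,0],[-8,0,5,0,0,0,0],[-2,0,15,0,0,0,0]]'; python3 d.py .581 .1359 .15 .1493
```

```text
t: 37.27
tool_pos: [0.5516, -0.0871, 0.159]
tcp_rot: [[0.001, -0.997, -0.074], [-0.0, -0.074, 0.997], [-1.0, -0.001, -0.001]]
wrist_force: [1.3, -0.3, -3.0]
gripper_width: 0.0243
t 37.27 pos [551.6 -87.1 159. ] q7 1.84 w 24.3 F [ 1.3 -0.3 -3. ]
now-frame mm [  8.9 -45.8 220.3] target-frame mm [  9.  -62.3 216.2] rotvec [-0.075 -0.001  0.001]
```

```bash
python3 -m jog '[[0,-5,18,-0.02,0,0,0],[0,-9,26,-0.02,0,0,0],[0,-9,28,-0.02,0,0,0],[0,-9,26,-0.015,0,0,0],[0,-9,24,0,0,0,0],[0,-7,18,0,0,0,0],[0,-5,12,0,0,0,0],[0,-2,6,0,0,0,0]]';  python3 d.py .581 .1359 .15 .1493
```

```text
t: 37.93
tool_pos: [0.5863, 0.0869, 0.1652]
tcp_rot: [[0.005, -0.989, -0.15], [0.002, -0.15, 0.989], [-1.0, -0.006, 0.001]]
wrist_force: [0.1, -0.0, -2.2]
gripper_width: 0.0245
t 37.93 pos [586.3  86.9 165.2] q7 1.59 w 24.5 F [ 0.1 -0.  -2.2]
now-frame mm [15.2 -2.  49.2] target-frame mm [15.2 -2.  49.2] rotvec [0.002 0.001 0.006]
```

```bash
python3 -m jog '[[2,0,12,0,0,0,0],[3,0,14,0,0,0,0],[3,-1,11,0,0,0,0],[3,-1,6,0,0,0,0],[2,0,2,0,0,0,0],[0,0,0,0,0,0,0],[0,0,0,0,0,0,0],[0,0,0,0,0,0,0]]';  python3 d.py .581 .1359 .15 .1493
```

```text
t: 38.6
tool_pos: [0.5801, 0.1316, 0.1507]
tcp_rot: [[0.003, -0.989, -0.146], [-0.002, -0.146, 0.989], [-1.0, -0.003, -0.002]]
wrist_force: [-0.1, 0.3, -2.1]
gripper_width: 0.0246
t 38.60 pos [580.1 131.6 150.7] q7 1.51 w 24.6 F [-0.1  0.3 -2.1]
now-frame mm [ 0.7 -1.5  4.1] target-frame mm [ 0.7 -1.6  4.1] rotvec [-0.002 -0.002  0.003]
```

```bash
python3 -m jog '[[4,-1,3,0,0,0,0],[8,0,1,0,0,0,0],[11,0,0,0,0,0,0],[11,0,0,0,0,0,0],[9,0,0,0,0,0,0],[5,0,0,0,0,0,0],[0,0,0,0,0,0,0],[0,0,0,0,0,0,0]]';  python3 d.py .581 .1359 .0593 .1493
```

```text
t: 39.27
tool_pos: [0.5805, 0.1326, 0.0962]
tcp_rot: [[0.001, -0.99, -0.142], [-0.004, -0.142, 0.99], [-1.0, -0.001, -0.004]]
wrist_force: [0.6, 0.7, -1.5]
gripper_width: 0.0244
t 39.27 pos [580.5 132.6  96.2] q7 1.51 w 24.4 F [ 0.6  0.7 -1.5]
now-frame mm [36.9 -1.   3.4] target-frame mm [36.9 -1.   3.2] rotvec [-0.007 -0.004  0.001]
```

```bash
python3 -m jog '[[1,-0.5,2,-0.004,-0.002,0,0],[4,0,1,0,0,0,0],[6,0,0,0,0,0,0],[6,0,0,0,0,0,0],[5,0,0,0,0,0,0],[3,0,0,0,0,0,0],[0,0,0,0,0,0,0],[0,0,0,0,0,0,0]]';  python3 d.py .581 .1359 .0593 .1493
```

```text
t: 39.93
tool_pos: [0.5814, 0.1363, 0.0694]
tcp_rot: [[0.003, -0.989, -0.147], [-0.001, -0.147, 0.989], [-1.0, -0.003, -0.001]]
wrist_force: [0.3, -0.2, -2.2]
gripper_width: 0.0245
t 39.93 pos [581.4 136.3  69.4] q7 1.52 w 24.5 F [ 0.3 -0.2 -2.2]
now-frame mm [10.1  0.5 -0.3] target-frame mm [10.1  0.5 -0.3] rotvec [-0.002 -0.001  0.003]
```

```bash
python3 -m jog '[[3,0,0,0,0,0,0],[3,0,0,0,0,0,0],[2,0,0,0,0,0,0],[1.5,0,0,0,0,0,0],[1,0,0,0,0,0,0],[1,0,0,0,0,0,0],[0,0,0,0,0,0,0],[0,0,0,0,0,0,0]]';python3 -m jog '[[1.5,0,0,0,0,0,0],[1.5,0,0,0,0,0,0],[1.5,0,0,0,0,0,0],[0,0,0,0,0,0,0],[0,0,0,0,0,0,0],[0,0,0,0,0,0,0],[0,0,0,0,0,0,0],[0,0,0,0,0,0,0]]';  python3 d.py .581 .1359 .0593 .1493
```

```text
t: 40.6
tool_pos: [0.5824, 0.1368, 0.0597]
tcp_rot: [[0.005, -0.989, -0.148], [0.0, -0.148, 0.989], [-1.0, -0.005, -0.0]]
wrist_force: [1.0, 0.1, -2.7]
gripper_width: 0.0244
t: 41.27
tool_pos: [0.5831, 0.1369, 0.0593]
tcp_rot: [[0.005, -0.989, -0.148], [0.001, -0.148, 0.989], [-1.0, -0.005, 0.0]]
wrist_force: [-2.3, -0.2, 2.9]
gripper_width: 0.0246
t 41.27 pos [583.1 136.9  59.3] q7 1.52 w 24.6 F [-2.3 -0.2  2.9]
now-frame mm [-0.   2.2 -0.7] target-frame mm [-0.   2.2 -0.7] rotvec [-0.     0.     0.005]
```

Seated at 59.3 mm, with a contact force of +2.9 N. Release and retract straight up.

```bash
python3 -m jog '[[0,0,0,0,0,0,0],[0,0,0,0,0,0,0.25],[0,0,0,0,0,0,0.35],[0,0,0,0,0,0,0.45],[0,0,0,0,0,0,0.5],[0,0,0,0,0,0,0.55],[0,0,0,0,0,0,0.55],[0,0,0,0,0,0,0.55]]'; python3 -m jog '[[-8,0,0,0,0,0,0.55],[-15,0,0,0,0,0,0.55],[-20,0,0,0,0,0,0.55],[-25,0,0,0,0,0,0.55],[-25,0,0,0,0,0,0.55],[-15,0,0,0,0,0,0.55],[-5,0,0,0,0,0,0.55],[0,0,0,0,0,0,0.55]]'; python3 -m jog '[[0,-2,-15,0,0,0,0.55],[0,0,-35,0,0,0,0.55],[0,0,-40,0,0,0,0.55],[0,0,-40,0,0,0,0.55],[0,0,-30,0,0,0,0.55],[0,0,-15,0,0,0,0.55],[0,0,0,0,0,0,0.55],[0,0,0,0,0,0,0.55]]';  python3 - <<'E'
from rig import *
import cv2
im=viewer.read_camera("top")[:,:,::-1]
cv2.imwrite("pics/t2.png",im)
cv2.imwrite("pics/t2c.png",cv2.resize(im[135:250,85:260],(787,517),interpolation=cv2.INTER_CUBIC))
cv2.imwrite("pics/s2.png",viewer.read_camera("scene")[:,:,::-1])
E
```

```text
t: 41.93
tool_pos: [0.5839, 0.1371, 0.0593]
tcp_rot: [[0.007, -0.989, -0.148], [0.001, -0.148, 0.989], [-1.0, -0.007, 0.0]]
wrist_force: [-0.1, -0.8, -0.9]
gripper_width: 0.0467
t: 42.6
tool_pos: [0.5825, 0.1366, 0.1795]
tcp_rot: [[0.005, -0.989, -0.148], [0.001, -0.148, 0.989], [-1.0, -0.005, 0.0]]
wrist_force: [-0.2, -0.2, -0.6]
gripper_width: 0.047
t: 43.27
tool_pos: [0.6083, -0.04, 0.1725]
tcp_rot: [[-0.003, -0.988, -0.154], [0.002, -0.154, 0.988], [-1.0, 0.003, 0.003]]
wrist_force: [0.7, -0.2, 0.9]
gripper_width: 0.0465
```

View pics/t2c.png

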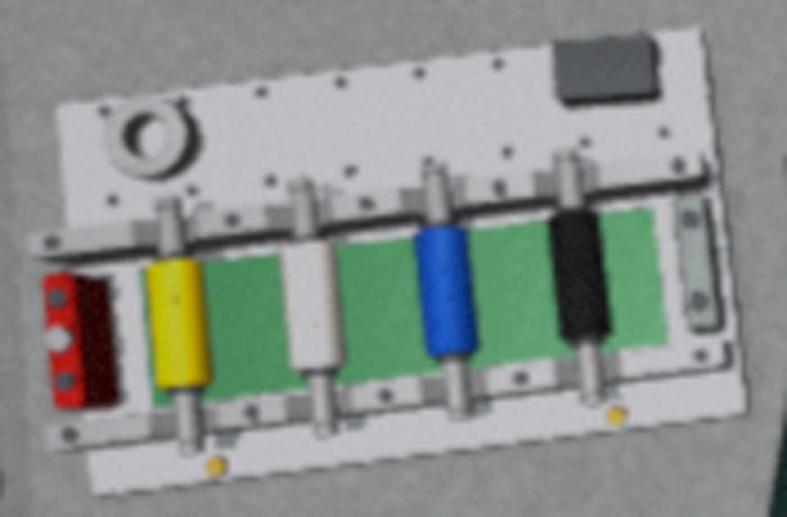

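View pics/s2.png

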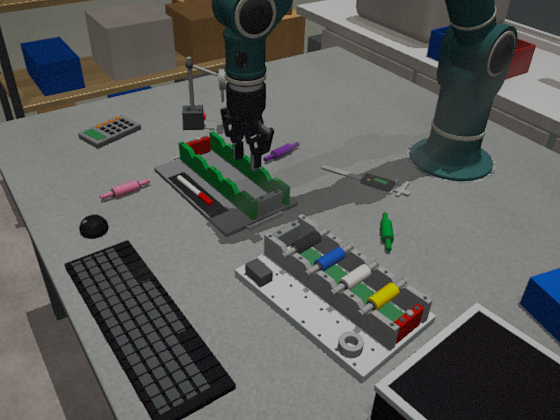

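All four rollers lie in the Vs in order, and the ring and block are unmoved. One numeric check of centring, then hand in.

Run:
```python
from h import *
from rig import robot
c=viewer.get_calibration("top");q=np.array([.5667,.2306,.1493]);A=M(q)
for n,a,b in(("Y",(168,203),(190,448)),("W",(303,184),(323,430)),("Bl",(433,166),(459,412)),("K",(568,158),(592,400))):
    w=unproj((np.array([a,b])+.5)/4.497-.5+(85,135),.0635,c)[:,:2]
    l=(w-A[:,2])@A[:,:2];d=l[0]-l[1];print(n,(l.mean(0)*1e3).round(1),"ang",round(np.arctan2(d[1],d[0]),3))
s=read_state();print(abs(s["joint_vel"]).max().round(3),s["t"])
robot.close_job()
```

```text
Y [ 0.3 98.6] ang -0.007
W [ 1.1 34.3] ang -0.021
Bl [  1.8 -29.8] ang -0.002
K [ -1.5 -94.1] ang -0.015
0.021 43.3667
the job is handed in; nothing more can be done
```

I moved all four rollers from the rack to the measuring fixture one at a time. From the red end block they now lie yellow, white, blue, black, the same sequence as in the rack. I handed the job in at about 43 s of the 106 s allowed.

- **Seating:** each roller was lowered until it stopped at the height expected from its grasp (10 mm above the rack grasp height), and only then released. For white the force reading changed little at contact, so I relied on the stop height and the picture after release.
- **Final check from the top camera:** all four are centred between the rails within 2 mm and square within about 0.02 rad. Each appears within about 2.5 mm of its V; the offset is the same for all four, which fits the roughly 2 mm calibration error.
- **Surroundings:** the setting ring and the steel block sit in the same pixels as at the start. The look-alikes were not touched, and the gripper is clear of everything.

No check failed.

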